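# Mark a project box with one turn of the press handwheel

## Task

Lay the bare aluminium project box flat in the orange tray of the blue marking press and let go of it. Then turn the press's handwheel, the one with the black knob, clockwise through one complete turn, no more, so that the tray carries the box under the head and back out, and stop with the knob at the red mark. Leave the other things on the bench where they are.

Things in the scene. Friction and masses are not known exactly. Their poses are not given: they have to be found in the camera images.
- press: Blue and grey marking press fixed to the bench. Origin: centre of its footprint at bench level; x away from the operator, y to the operator's left, z up. Base 500 mm long (y), x = -110 to 140, 20 mm high. Handwheel at y = 140 mm; stamping head 145 mm high at y = -95 to -5, its overhang at x = -55 to 55; open loading place with the tray at y = -170.
- wheel_hub (a point): Centre of the handwheel's front face, at (-8, 140, 151) mm in the press frame. Steel disc 190 mm across, 14 mm thick, hub 44 mm across standing 12 mm proud. z: wheel axis, out of the face, 35 degrees (0.61 rad) from vertical, leaning to the operator: (-0.573, 0, 0.820) in the press frame. x, y turn with the wheel; the knob lies at -x.
- wheel_knob (a point): Point on the axis of the black cylindrical knob, 32 mm out from the wheel's front face. The knob is 24 mm across, reaches from 10 to 56 mm out from the face, is parallel to the wheel's axis, 72 mm from it, and spins freely on its pin. Its axes turn with the wheel (z along the wheel's axis).
- wheel (a joint): Wheel angle, rad, growing clockwise as seen facing it. 0: knob lowest, at the red mark; pi/2: knob at the operator's left; pi: knob at the top, tray under the head; 6.283: one turn done, knob at the mark again. Starts within 0.3 of 0. A stop at -0.5 blocks turning back; nothing stops an overrun. Takes 3 to 5 N at the knob; stays where left.
- tray_floor (a point): Centre of the floor of the open orange tray, 35 mm above the bench. Inside 122 mm (x, along the press's y) by 62 mm (y), walls 5 mm thick, 9 mm above the floor. z up. Turning the wheel slides the tray 120 mm along its +x, under the head, and back; within 0.3 rad of wheel angle 0 it is within 3 mm of fully out.
- light_bar (a point): Middle of the press's light bar, 20 mm thick, 190 mm long along the press's y, on two posts behind the wheel; at (50, 140, 390) mm in the press frame. It hangs over the upper half of the wheel and stops an upright tool there: work the wheel with the tool along its axis.
- alu_box: The bare aluminium project box to be marked: 110 mm (x) by 50 mm (y) by 45 mm high, about 0.2 kg, lying flat loose on the bench. Origin: centre of its underside, z up. Either way round fits the tray.
- black_box: Black plastic box of the same size as the aluminium one, loose; not to be used. Origin: centre of its underside.
- meter: Yellow handheld multimeter, 150 x 75 x 34 mm, loose, to be left alone. Origin: centre of its underside.
- spool: Blue solder spool, 64 mm across, 48 mm high, loose, to be left alone. Origin: centre of its underside.
- driver: Screwdriver with red handle, loose, to be left alone. Origin within the tool at bench level, x along it.
- pencup: White plastic cup, 72 mm across, 95 mm high, loose, to be left alone. Origin: centre of its underside.
Not all that is in view belongs to the job. Of the things like the alu_box, leave any that is purple; of the rest the smaller one is meant.

How it is judged:
By the outcome, as a careful person would: the job done as asked, in the order asked, and still so for the second after the job is handed in, with the robot touching nothing.
It also fails if it takes over 64 s, if anything falls off the work surface, if the arm or the gripper's body presses on something with over 40 N, if the wrist force passes 120 N, or if a joint passes its speed limit or range.

## Robot

A 6-joint arm with a two-finger parallel gripper is mounted at the origin on the work surface. World frame = base frame: x ahead of the robot, y to its left, z up, the work surface at z = 0. Lengths are in m, angles in rad, forces in N, time in s.
With the tool pointing down it reaches from about 0.375 to 0.975 m from the base axis. Payload 3.8 kg.
Tool frame: the origin (TCP) lies between the finger pads; the fingertips stand 17 mm ahead of it and the grasp point (between the pads) lies 2 mm behind it (nose_length is the distance from the TCP to the fingertips, in m); x points along the fingers, y is the direction in which the jaws open and shut, and the axes are right-handed (so a half turn about x gives the same grasp; the last joint's range is limited). The gripper opens to 88 mm and grips with 3 to 60 N. Pads are 18 mm wide; open, the fingers measure 123 mm over their backs; the gripper's body (75 mm by 187 mm) begins 45 mm behind the grasp point.
Start: joints at [-1.302, 0.264, 1.604, -0, 1.274, -0.037], TCP at [0.203, -0.644, 0.256] pointing down, gripper open.
Joint ranges: [-2.63, 2.63], [-0.94, 2.18], [0.31, 2.57], [-1.31, 4.45], [0, 2.66], [-2.55, 2.55]. Speed limits (rad/s): [2.57, 2.57, 3.14, 3.14, 3.14, 3.14].

## Interface

Orientations are given as a unit quaternion [w, x, y, z].
In Python, from station import get_obs, capture, camera_params, close_job, cut_out, nose_length gives the robot as it stands.
- The arm moves only by the shell command python3 -m inch 'ROWS' [OPENING]. ROWS is JSON, a list of rows, each an object with "xyz": the shift along the world's x, y, z in units of 0.025 m (1.0 is 0.025 m), a list of three; "spin": the turn about the world's z in units of 180 degrees (1.0 is 180 degrees). A call has 1 to 8 rows; each row shifts and turns the commanded pose from where the row before left it; what a row does not reach is not made up. A row lasts 1/10 s, in which the tool goes at most 50 mm and 8.59 degrees, less where a joint would pass 70% of its speed; a pose out of reach is approached as far as the arm can. A call with a number of a shift or a turn outside -1 to 1 is refused whole. A call with a gripper value outside its range is refused whole. OPENING is the opening in per cent of the stroke, from 0 (shut) to 100 (fully open), set as the call begins (- or left out, the last holds). The fingers move at their own pace and stop on an object; the grip force is fixed at half the most. Time passes only in rows, so rows that do not move let the fingers close. It gives the time, the measured TCP pose, the force and the opening at its end, in the units of the state.
- get_obs(): the state, without advancing time (a new reading comes with each control period).
- capture(name): name is "scene" or "top" or "wrist"; returns the picture (420x560x3 uint8, blue, green, red); there is no depth.
- camera_params(name): a dict with "fx", "fy", "cx", "cy" (pixels), "R" (3x3) and "t" (3): a world point X has camera coordinates R X + t; the wrist camera has in their place "tool_from_camera" (4x4, takes a point from camera to tool coordinates, whose origin is the TCP and whose axes are the tool frame's). Camera axes: x right, y down, z forward; pixel columns grow to the right and rows downward; lengths in m; the calibration is good to about 2 mm. A picture is of the moment at which its call begins: read the wrist's pose just before it. camera_params takes no time and is no camera call.
- close_job(): hands the job in, once; it reports no verdict.
Trained networks look in the newest picture that a camera, given by its name, has taken for a name from the list of things; names that differ only in an ending like _2 or _b are one class to them, and where a whole thing is asked for, a point or a joint stands for the part that bears it (a point fixed in the world has none). Each returns a list of dicts, best first, with "p" (0 to 1); they miss things now and then, are a little off and sometimes report something else, mostly with a low value. They report only what shows in the picture. A call takes as long as a camera call. They do not tell look-alikes from the thing itself.
- cut_out(query, camera): "region" (420x560 bool, what is visible of it) and "extent" ([left, top, right, bottom] in pixels, round what is visible of it).
The state is a dict: "time": time; "joints": joint angles; "dq": joint speeds; "effort": joint torques, N m; "ee_pos": TCP position; "tool_rot": TCP orientation; "ft_force": force on the tool from outside, world axes, zero at the start; "moment": the same for the moment, N m; "width": finger opening in m.
Only numpy, scipy, OpenCV 4.12 (cv2) and the standard library are available. Lean on these libraries where they do the work, as an engineer would, in place of code of your own. Each camera call takes 0.05 s, during which the arm holds its last target. There are 200 camera calls.

## Working session

There is one attempt and no reset: what is moved stays moved. The work goes in short steps, Python scripts to look and compute and a shell command to move; the robot and the scene stay as the last step left them, time stands still between calls to the robot, and variables do not carry over. Pictures are saved under pics/ and viewed, about 8 in all and at most 12, crops included, and the job is handed in when it is done.

```bash
mkdir -p pics; ls
cat > h.py <<'E'
import numpy as np, cv2
from station import *
def ray(c,u,v):
    p=camera_params(c); R=np.array(p["R"]);t=np.array(p["t"])
    d=R.T@np.array([(u-p["cx"])/p["fx"],(v-p["cy"])/p["fy"],1]); return -R.T@t,d
def onz(c,u,v,z):
    o,d=ray(c,u,v); return o+d*(z-o[2])/d[2]
def proj(c,X):
    p=camera_params(c); q=np.array(p["R"])@np.array(X)+np.array(p["t"]); return q[0]/q[2]*p["fx"]+p["cx"],q[1]/q[2]*p["fy"]+p["cy"]
E
python3 - <<'E'
from h import *
np.set_printoptions(precision=3,suppress=True)
a={}
for c in("scene","top"):
    a[c]=capture(c)
    cv2.imwrite(f"pics/{c}0.png",a[c])
    p=camera_params(c); print(c,p["fx"],-np.array(p["R"]).T@np.array(p["t"]),np.array(p["R"])[2])
for n in["alu_box","tray_floor","wheel_knob","wheel_hub","press","pencup","spool"]:
  for c in("top","scene"):
    for r in cut_out(n,c)[:4]:
        m=r["region"]; ys,xs=np.nonzero(m); rect=cv2.minAreaRect(np.c_[xs,ys].astype(np.float32))
        print(n,c,round(r["p"],2),[int(x) for x in r["extent"]],np.round(rect[0],1),np.round(rect[1],1),round(rect[2],1),len(xs),a[c][m].mean(0).round())
print(nose_length if not callable(nose_length) else nose_length(),get_obs())
E
```

```text
pics
scene 501.41221657486375 [1.297 0.637 1.4  ] [-0.493 -0.419 -0.763]
top 469.53250640360284 [ 0.254 -0.005  1.581] [ 0.219  0.011 -0.976]
alu_box top 0.96 [384, 203, 410, 236] [397.1 219.2] [33.2 19. ] 71.6 603 [155. 158. 157.]
alu_box top 0.94 [425, 213, 448, 249] [438.3 231.4] [19.2 34.3] 3.6 639 [102.  64.  93.]
alu_box top 0.65 [294, 196, 343, 233] [317.7 214.4] [22.9 46.4] 66.4 1027 [160. 163. 164.]
alu_box scene 0.84 [174, 179, 202, 212] [186.5 195.5] [18.2 33.1] 29.7 546 [136. 141. 149.]
alu_box scene 0.78 [154, 162, 179, 185] [167.4 173.3] [17.  31.4] 53.1 493 [104.  71.  97.]
alu_box scene 0.7 [216, 217, 263, 246] [240.2 230.7] [46.7 26.7] 10.3 1179 [140. 144. 152.]
tray_floor top 0.62 [249, 151, 282, 188] [266.2 170.5] [21.5 34.1] 30.3 713 [ 55.  94. 160.]
tray_floor scene 0.89 [230, 269, 279, 301] [256.3 285.7] [21.9 42.7] 68.2 898 [ 48. 110. 181.]
wheel_knob top 0.71 [188, 220, 242, 277] [216. 248.] [60. 58.] 90.0 2865 [87. 88. 92.]
wheel_knob scene 0.69 [316, 208, 374, 248] [343.9 230.9] [54.6 36.4] 15.4 1149 [ 97.  99. 103.]
wheel_hub top 0.59 [188, 215, 241, 282] [
[... 685 characters left out ...]
pool top 0.53 [139, 251, 161, 271] [148.4 262.7] [21.  18.8] 26.6 340 [126.  71.  47.]
spool top 0.51 [353, 156, 385, 201] [370.4 178.1] [22.8 43.6] 14.5 962 [ 63. 113. 113.]
spool scene 0.56 [397, 270, 422, 297] [410.3 281.6] [20.6 24.3] 18.4 431 [133.  90.  72.]
0.017 {'time': 0.8, 'joints': array([-1.302,  0.264,  1.604, -0.   ,  1.274, -0.037]), 'dq': array([ 0.   ,  0.   , -0.   ,  0.001, -0.003,  0.001]), 'effort': array([  0.   , -50.197, -35.723,   0.073,   0.018,  -0.   ]), 'ee_pos': array([ 0.203, -0.644,  0.256]), 'tool_rot': array([ 0.108,  0.699,  0.108, -0.699]), 'ft_force': array([ 0.17 ,  0.02 , -0.329]), 'moment': array([ 0.037, -0.048, -0.017]), 'width': 0.0882422096804167}
```

View pics/scene0.png

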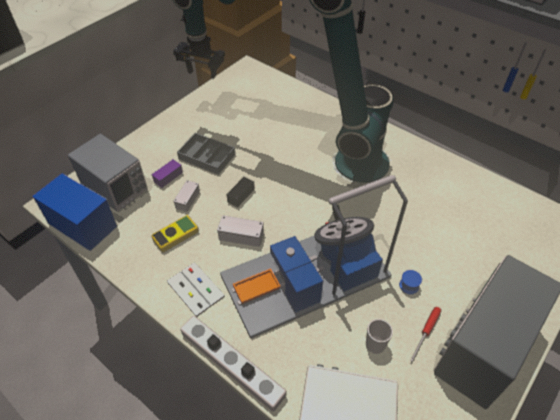

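View pics/top0.png

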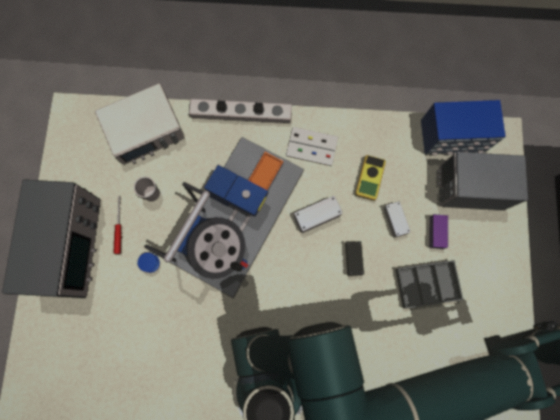

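Run:
```python
from h import *
np.set_printoptions(precision=4,suppress=True)
for c in("top","scene"):
    im=cv2.imread(f"pics/{c}0.png")
    o=(150,130) if c=="top" else (215,170)
    cv2.imwrite(f"pics/{c}c.png",cv2.resize(im[o[1]:o[1]+170,o[0]:o[0]+200],None,fx=3.5,fy=3.5,interpolation=cv2.INTER_CUBIC))
print("box",onz("top",397.1,219.2,.045),onz("top",266.2,170.5,.035),onz("top",216,248,.151))
print(onz("scene",256.3,285.7,.035))
# tray
im=cv2.imread("pics/top0.png")
hsv=cv2.cvtColor(im,cv2.COLOR_BGR2HSV); m=((hsv[...,0]<18)&(hsv[...,1]>150)&(hsv[...,2]>90)).astype(np.uint8)
m[:140]=0;m[200:]=0
ys,xs=np.nonzero(m);print(cv2.minAreaRect(np.c_[xs,ys].astype(np.float32)),len(xs))
```

```text
box [ 0.5641 -0.3916  0.045 ] [0.7108 0.0538 0.035 ] [0.4219 0.1874 0.151 ]
[0.7003 0.0611 0.035 ]
((265.3915100097656, 170.4952850341797), (20.008485794067383, 31.372529983520508), 29.05460548400879) 618
```

View pics/topc.png

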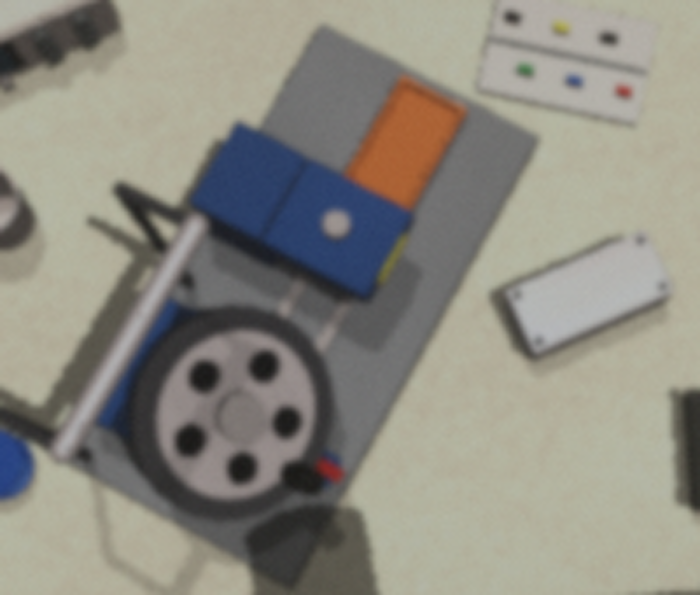

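View pics/scenec.png

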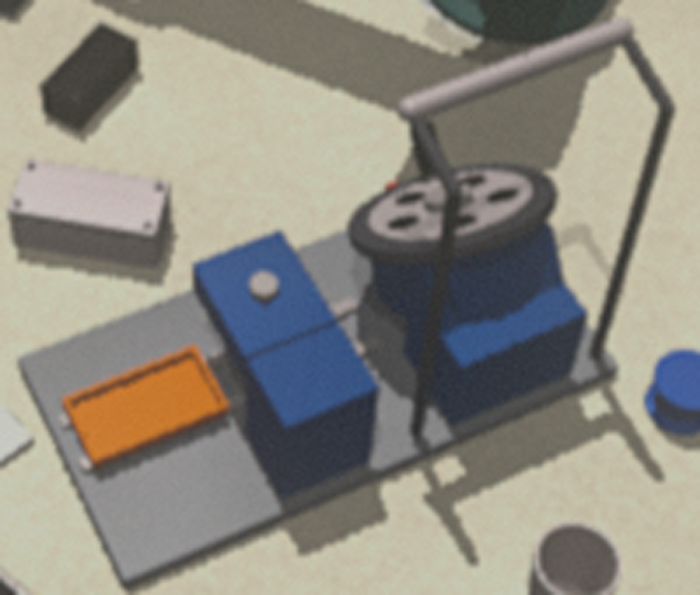

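```bash
cat >> h.py <<'E'
def P2W(P,X):
    x,y,a=P; c,s=np.cos(a),np.sin(a); return np.array([x+c*X[0]-s*X[1],y+s*X[0]+c*X[1],X[2]])
def knob(th,h=.056):
    # press frame; wheel up-vector u=(.820,0,.573); th=0 lowest, pi/2 +y
    hub=np.array([-.008,.14,.151]);ax=np.array([-.5736,0,.8192]);u=np.array([.8192,0,.5736])
    return hub+h*ax+.072*(-np.cos(th)*u+np.sin(th)*np.array([0,1,0]))
E
python3 - <<'E'
from h import *
from scipy.optimize import least_squares
np.set_printoptions(precision=4,suppress=True)
T=[((320,25),(.14,-.25,.02)),((538,138),(-.11,-.25,.02)),((290,588),(-.11,.25,.02)),((200,222),(.05,.045,.39)),((62,452),(.05,.235,.39)),((240,417),(-.0149,.14,.1608))]
S=[((22,360),(-.11,-.25,.02)),((128,585),(.14,-.25,.02)),((612,370),(.14,.25,.02)),((410,105),(.05,.045,.39)),((627,30),(.05,.235,.39))]
D=[("top",np.array(p)/3.5+(150,130),X) for p,X in T]+[("scene",np.array(p)/3.5+(215,170),X) for p,X in S]
f=lambda P:np.concatenate([proj(c,P2W(P,X))-p for c,p,X in D])
r=least_squares(f,[.55,.15,1.0],loss="soft_l1");P=r.x;print(P,f(P).reshape(-1,2))
k=np.array((302,476))/3.5+(150,130)
for th in np.arange(-.4,.41,.1): print(round(th,1),(np.array(proj("top",P2W(P,knob(th,.05))))-k))
print("tray",P2W(P,(0,-.17,.035)),"hub",P2W(P,(-.008,.14,.151)))
for th in np.arange(0,6.3,np.pi/4): print(round(th,2),knob(th,.056),P2W(P,knob(th,.056)),np.hypot(*P2W(P,knob(th,.056))[:2]))
# alu box rect on top face
for c in("top",):
    im=cv2.imread("pics/top0.png")
    print(im[219,397])
p=camera_params("wrist");print(p)
E
```

```text
[0.5505 0.1317 1.1326] [[-0.9625 -1.1585]
 [-0.2843 -1.0611]
 [-0.5518  0.0198]
 [-2.301   1.3907]
 [-0.7256 -0.0704]
 [ 0.1141  0.1374]
 [-2.3146 -1.3273]
 [-1.6961 -0.9959]
 [ 1.988  -1.9497]
 [-0.3547  0.7262]
 [-2.3342 -0.5531]]
-0.4 [  8.9811 -12.6868]
-0.3 [  8.5075 -10.3621]
-0.2 [ 7.8294 -8.0768]
-0.1 [ 6.953  -5.8521]
-0.0 [ 5.8859 -3.7086]
0.1 [ 4.6376 -1.6664]
0.2 [3.219  0.2551]
0.3 [1.6428 2.0375]
0.4 [-0.077   3.6634]
tray [0.7044 0.0596 0.035 ] hub [0.4203 0.1839 0.151 ]
0.0 [-0.0991  0.14    0.1556] [0.3816 0.1014 0.1556] 0.3948808916172994
0.79 [-0.0818  0.1909  0.1677] [0.3429 0.1386 0.1677] 0.36984118051771114
1.57 [-0.0401  0.212   0.1969] [0.3415 0.1854 0.1969] 0.3885378271348739
2.36 [0.0016 0.1909 0.2261] [0.3783 0.2142 0.2261] 0.4346915342020052
3.14 [0.0189 0.14   0.2382] [0.4317 0.2082 0.2382] 0.47928741251226914
3.93 [0.0016 0.0891 0.2261] [0.4705 0.171  0.2261] 0.5005695956015359
4.71 [-0.0401  0.068   0.1969] [0.4719 0.1243 0.1969] 0.4879506657675244
5.5 [-0.0818  0.0891  0.1677] [0.4351 0.0954 0.1677] 0.44541630969299545
6.28 [-0.0991  0.14    0.1556] [0.3816 0.1014 0.1556] 0.3948808916172994
[180 181 180]
{'fx': 332.729980245927, 'fy': 332.729980245927, 'cx': 281.46141851493695, 'cy': 210.27998378399315, 'tool_from_camera': array([[ 0.001 , -0.3105,  0.9506, -0.1297],
       [ 1.    ,  0.0005, -0.0009,  0.    ],
       [-0.0002,  0.9506,  0.3105, -0.0801],
       [ 0.    ,  0.    ,  0.    ,  1.    ]])}
```

```bash
python3 -m inch '[{"xyz":[0.9,0.63,0],"spin":0},{"xyz":[0.9,0.63,0],"spin":0},{"xyz":[0.9,0.63,0],"spin":0},{"xyz":[0.9,0.63,0],"spin":0},{"xyz":[0.9,0.63,0],"spin":0},{"xyz":[0.9,0.63,0],"spin":0},{"xyz":[0.9,0.63,0],"spin":0},{"xyz":[0.9,0.63,0],"spin":0}]' 100
python3 -m inch '[{"xyz":[0.9,0.63,0],"spin":0},{"xyz":[0.9,0.63,0],"spin":0},{"xyz":[0.9,0.63,0],"spin":0},{"xyz":[0.9,0.63,0],"spin":0},{"xyz":[0.9,0.63,0],"spin":0},{"xyz":[0.9,0.63,0],"spin":0},{"xyz":[0.9,0.63,0],"spin":0},{"xyz":[0.9,0.63,0],"spin":0}]'
cat >> h.py <<'E'
from scipy.spatial.transform import Rotation as Ro
def wonz(o,u,v,z):
    p=camera_params("wrist");T=np.array(p["tool_from_camera"]);q=o["tool_rot"]
    R=Ro.from_quat([q[1],q[2],q[3],q[0]]).as_matrix()
    d=R@T[:3,:3]@np.array([(u-p["cx"])/p["fx"],(v-p["cy"])/p["fy"],1]);c=R@T[:3,3]+o["ee_pos"]
    return c+d*(z-c[2])/d[2]
def toolR(o):
    q=o["tool_rot"];return Ro.from_quat([q[1],q[2],q[3],q[0]]).as_matrix()
E
python3 - <<'E'
from h import *
np.set_printoptions(precision=4,suppress=True)
o=get_obs();im=capture("wrist");cv2.imwrite("pics/w1.png",im)
print(o["ee_pos"],toolR(o))
for r in cut_out("alu_box","wrist"):
    m=r["region"];ys,xs=np.nonzero(m);b=cv2.boxPoints(cv2.minAreaRect(np.c_[xs,ys].astype(np.float32)))
    print(r["p"],r["extent"],b.round(1).tolist(),im[m].mean(0))
    w=np.array([wonz(o,u,v,.045)[:2] for u,v in b]);print(w,w.mean(0),np.linalg.norm(np.diff(w,axis=0),axis=1))
E
```

```text
time: 1.6
ee_pos: [0.3841, -0.517, 0.2559]
tool_rot: [0.108, 0.699, 0.108, -0.699]
ft_force: [-0.1, -0.2, -0.4]
width: 0.0883
time: 2.4
ee_pos: [0.5641, -0.391, 0.2558]
tool_rot: [0.108, 0.699, 0.108, -0.699]
ft_force: [0.1, -0.5, -0.8]
width: 0.0883
[ 0.5641 -0.391   0.2558] [[ 0.0001  0.3011 -0.9536]
 [-0.0001 -0.9536 -0.3011]
 [-1.      0.0001 -0.0001]]
0.96 [258.9, 120.8, 312.4, 229.9] [[258.70001220703125, 123.30000305175781], [308.1000061035156, 121.19999694824219], [312.79998779296875, 227.10000610351562], [263.29998779296875, 229.1999969482422]] [195.0437 196.3202 197.1298]
[[ 0.614  -0.3512]
 [ 0.6308 -0.3973]
 [ 0.5262 -0.4386]
 [ 0.5075 -0.3877]] [ 0.5696 -0.3937] [0.049  0.1124 0.0542]
0.84 [352.2, 184.1, 437.6, 283.9] [[344.6000061035156, 272.79998779296875], [387.6000061035156, 180.0], [439.79998779296875, 204.1999969482422], [396.79998779296875, 297.0]] [133.962   59.5999 115.2633]
[[ 0.4843 -0.4918]
 [ 0.5995 -0.4958]
 [ 0.5919 -0.5595]
 [ 0.4729 -0.5618]] [ 0.5372 -0.5272] [0.1154 0.0642 0.119 ]
0.6 [1.2, 42.9, 126.2, 145.4] [[-15.0, 60.099998474121094], [110.30000305175781, 36.900001525878906], [125.30000305175781, 118.19999694824219], [0.10000000149011612, 141.39999389648438]] [142.4309 145.706  154.8369]
[[ 0.5919 -0.09  ]
 [ 0.6469 -0.1993]
 [ 0.5791 -0.2242]
 [ 0.5185 -0.1073]] [ 0.5841 -0.1552] [0.1224 0.0723 0.1317]
```

View pics/w1.png

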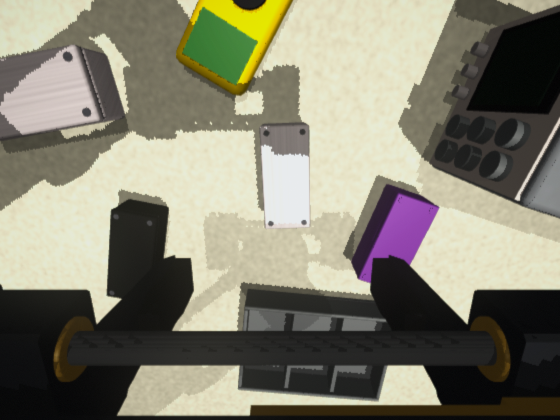

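```bash
python3 -m inch '[{"xyz":[0.2,-0.08,-1],"spin":0.015},{"xyz":[0,0,-1],"spin":0},{"xyz":[0,0,-1],"spin":0},{"xyz":[0,0,-1],"spin":0},{"xyz":[0,0,-1],"spin":0},{"xyz":[0,0,-1],"spin":0},{"xyz":[0,0,-1],"spin":0},{"xyz":[0,0,-1],"spin":0}]'
python3 -m inch '[{"xyz":[0,0,-0.5],"spin":0},{"xyz":[0,0,-0.26],"spin":0}]'
python3 -m inch '[{"xyz":[0,0,0],"spin":0},{"xyz":[0,0,0],"spin":0},{"xyz":[0,0,0],"spin":0},{"xyz":[0,0,0],"spin":0},{"xyz":[0,0,0],"spin":0},{"xyz":[0,0,0],"spin":0}]' 0
python3 -m inch '[{"xyz":[0,0,0.5],"spin":0},{"xyz":[0,0,1],"spin":0},{"xyz":[0,0,1],"spin":0},{"xyz":[0,0,1],"spin":0},{"xyz":[0,0,1],"spin":0},{"xyz":[0,0,1],"spin":0}]'
```

```text
time: 3.3
ee_pos: [0.5675, -0.3944, 0.0549]
tool_rot: [-0.124, -0.696, -0.124, 0.696]
ft_force: [-0.5, 0.5, 0.7]
width: 0.0881
time: 3.5
ee_pos: [0.5669, -0.3935, 0.0351]
tool_rot: [-0.123, -0.695, -0.125, 0.697]
ft_force: [0.1, 0.1, -0.0]
width: 0.0881
time: 4.1
ee_pos: [0.5687, -0.394, 0.0377]
tool_rot: [0.125, 0.696, 0.124, -0.696]
ft_force: [-0.6, -0.1, 3.0]
width: 0.0498
time: 4.7
ee_pos: [0.5676, -0.3933, 0.1751]
tool_rot: [-0.124, -0.696, -0.124, 0.696]
ft_force: [-0.2, -0.3, -2.9]
width: 0.05
```

```bash
python3 -m inch '[{"xyz":[0.2,0.95,0.15],"spin":-0.018},{"xyz":[0.2,0.95,0.15],"spin":-0.018},{"xyz":[0.2,0.95,0.15],"spin":-0.018},{"xyz":[0.2,0.95,0.15],"spin":-0.018},{"xyz":[0.2,0.95,0.15],"spin":-0.018},{"xyz":[0.2,0.95,0.15],"spin":-0.018},{"xyz":[0.2,0.95,0.15],"spin":-0.018}]'
python3 -m inch '[{"xyz":[0.2,0.95,0.15],"spin":-0.018},{"xyz":[0.2,0.95,0],"spin":-0.018},{"xyz":[0.2,0.95,0],"spin":-0.018},{"xyz":[0.2,0.95,0],"spin":-0.018},{"xyz":[0.2,0.95,0],"spin":-0.018},{"xyz":[0.2,0.95,0],"spin":-0.018},{"xyz":[0.2,0.95,0],"spin":-0.016},{"xyz":[0,0,0],"spin":0}]'
python3 - <<'E'
from h import *
np.set_printoptions(precision=4,suppress=True)
o=get_obs();im=capture("wrist");cv2.imwrite("pics/w2.png",im)
print(o["ee_pos"],toolR(o),o["joints"],o["width"])
hsv=cv2.cvtColor(im,cv2.COLOR_BGR2HSV); m=((hsv[...,0]<18)&(hsv[...,1]>150)&(hsv[...,2]>60)).astype(np.uint8)
m=cv2.morphologyEx(m,cv2.MORPH_OPEN,np.ones((5,5)))
n,l,s,c=cv2.connectedComponentsWithStats(m);i=1+s[1:,4].argmax();ys,xs=np.nonzero(l==i);print(s[1:],)
b=cv2.boxPoints(cv2.minAreaRect(np.c_[xs,ys].astype(np.float32)));print(b)
ap=cv2.approxPolyDP(cv2.convexHull(np.c_[xs,ys].astype(np.int32)),8,True)[:,0];print("poly",ap.tolist())
w=np.array([wonz(o,u,v,.044)[:2] for u,v in ap]);print(w,w.mean(0),np.linalg.norm(np.diff(w,axis=0,append=w[:1]),axis=1))
d=np.diff(w,axis=0,append=w[:1]);print(np.degrees(np.arctan2(d[:,1],d[:,0])))
E
```

```text
time: 5.4
ee_pos: [0.6027, -0.2262, 0.2006]
tool_rot: [0.016, -0.707, 0.016, 0.707]
ft_force: [0.7, -1.0, -2.4]
width: 0.0498
time: 6.2
ee_pos: [0.638, -0.0582, 0.2042]
tool_rot: [0.151, -0.69, 0.151, 0.691]
ft_force: [0.5, -0.8, -2.7]
width: 0.0497
[ 0.638  -0.0582  0.2042] [[-0.0008 -0.4171 -0.9088]
 [ 0.0014 -0.9088  0.4171]
 [-1.     -0.0009  0.0013]] [-0.1306  0.236   1.7356  0.0014  1.1709  1.87  ] 0.04971407008250058
[[   79   107   103   147 12462]]
[[ 78.4508 107.959 ]
 [168.8852  99.7377]
 [182.7213 251.9344]
 [ 92.2869 260.1557]]
poly [[178, 252], [103, 252], [79, 108], [169, 109]]
[[ 0.6275  0.0553]
 [ 0.6574  0.1206]
 [ 0.7763  0.0638]
 [ 0.7443 -0.004 ]] [0.7014 0.0589] [0.0718 0.1318 0.075  0.131 ]
[  65.4022  -25.5488 -115.2524  153.0735]
```

View pics/w2.png

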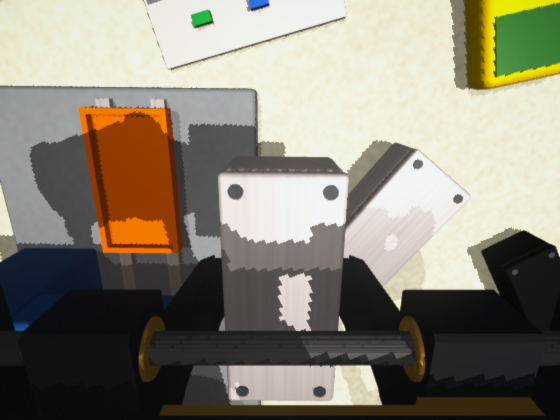

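Run:
```python
from h import *
np.set_printoptions(precision=4,suppress=True)
o=get_obs();w=np.array([wonz(o,u,v,.212) for u,v in [(235,191),(331,192),(320,391),(242,391)]]);print(w,w.mean(0)-o["ee_pos"])
d=(w[0]+w[1]-w[2]-w[3])/2;print(d,np.degrees(np.arctan2(d[1],d[0])))
```

```text
[[ 0.6887 -0.0642  0.212 ]
 [ 0.6732 -0.0971  0.212 ]
 [ 0.5858 -0.0563  0.212 ]
 [ 0.601  -0.0231  0.212 ]] [-0.0007 -0.0004  0.0079]
[ 0.0876 -0.041   0.    ] -25.078001165493507
```

```bash
python3 -m inch '[{"xyz":[0.5,0.94,0],"spin":-0.007},{"xyz":[0.5,0.94,0],"spin":0},{"xyz":[0.5,0.94,0],"spin":0},{"xyz":[0.5,0.94,0],"spin":0},{"xyz":[0.54,0.94,0],"spin":0},{"xyz":[0,0,0],"spin":0}]'
python3 -m inch '[{"xyz":[0,0,-1],"spin":0},{"xyz":[0,0,-1],"spin":0},{"xyz":[0,0,-1],"spin":0},{"xyz":[0,0,-0.8],"spin":0},{"xyz":[0,0,-0.6],"spin":0},{"xyz":[0,0,-0.5],"spin":0},{"xyz":[0,0,-0.24],"spin":0},{"xyz":[0,0,0],"spin":0}]'
```

```text
time: 6.85
ee_pos: [0.7027, 0.0581, 0.204]
tool_rot: [-0.159, 0.689, -0.158, -0.689]
ft_force: [0.6, -0.4, -3.8]
width: 0.0498
time: 7.65
ee_pos: [0.7013, 0.0559, 0.075]
tool_rot: [0.159, -0.688, 0.16, 0.689]
ft_force: [0.7, 0.4, -1.6]
width: 0.0501
```

```bash
python3 -m inch '[{"xyz":[0,0.06,-0.08],"spin":0},{"xyz":[0,0,-0.04],"spin":0},{"xyz":[0,0,0],"spin":0}]'
python3 -m inch '[{"xyz":[0,0,0],"spin":0},{"xyz":[0,0,0],"spin":0},{"xyz":[0,0,0],"spin":0},{"xyz":[0,0,0],"spin":0}]' 100
python3 -m inch '[{"xyz":[0,0,0.5],"spin":0},{"xyz":[0,0,1],"spin":0},{"xyz":[0,0,1],"spin":0},{"xyz":[0,0,1],"spin":0},{"xyz":[0,0,1],"spin":0},{"xyz":[0,0,1],"spin":0},{"xyz":[0,0,1],"spin":0},{"xyz":[-0.8,-0.8,1],"spin":0}]'
python3 - <<'E'
from h import *
o=get_obs();a=capture("wrist")
b=capture("top")[130:300,150:350];c=capture("scene")[170:340,215:415]
k=lambda i:cv2.resize(i,(400,300),interpolation=cv2.INTER_CUBIC)
cv2.imwrite("pics/m3.png",np.vstack([np.hstack([k(b),k(c)]),np.hstack([k(a),k(a)*0])]));print(o["ee_pos"])
E
```

```text
time: 7.95
ee_pos: [0.7022, 0.058, 0.0736]
tool_rot: [-0.159, 0.689, -0.159, -0.689]
ft_force: [0.6, -0.2, -3.1]
width: 0.0496
time: 8.35
ee_pos: [0.7021, 0.0578, 0.0733]
tool_rot: [-0.159, 0.689, -0.159, -0.689]
ft_force: [0.6, -0.6, -0.9]
width: 0.0795
time: 9.15
ee_pos: [0.683, 0.0394, 0.2624]
tool_rot: [-0.159, 0.69, -0.158, -0.688]
ft_force: [-0.0, -1.4, 0.4]
width: 0.0882
[0.68300567 0.03942685 0.26238005]
```

View pics/m3.png

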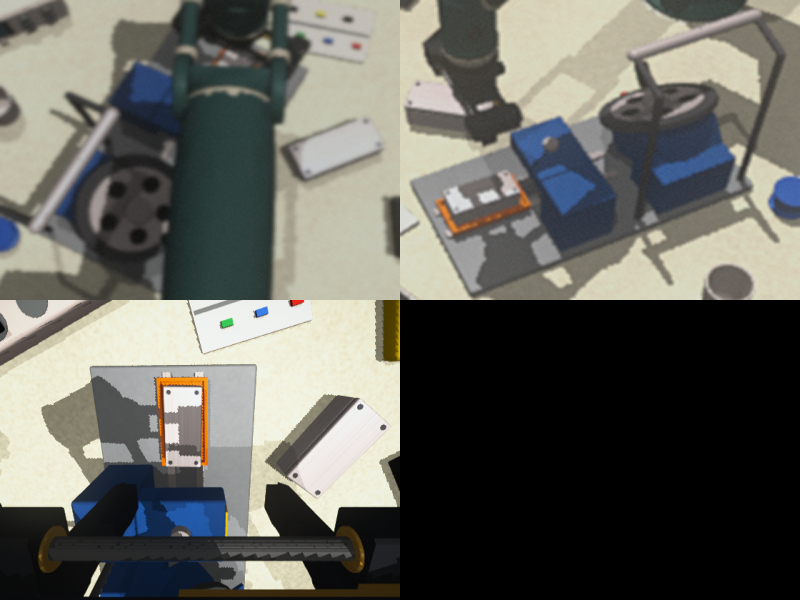

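Run:
```python
from h import *
o=get_obs();im=capture("scene");e=o["ee_pos"];R=toolR(o)
u,v=[int(x) for x in proj("scene",e+[0,0,.08])]
S=6;x0,y0=u-60,max(v-60,0)
c=cv2.resize(im[y0:y0+100,x0:x0+130],None,fx=S,fy=S,interpolation=cv2.INTER_CUBIC)
c=cv2.convertScaleAbs(c,alpha=1.8,beta=20)
f=lambda X:tuple(int((a-b)*S) for a,b in zip(proj("scene",X),(x0,y0)))
for h in (-.017,.047,.1,.15,.2,.25):
    for y in(-.0935,.0935):
        p=f(e+[0,0,h]+R[:,1]*y);cv2.circle(c,p,3,(0,0,255),-1)
    cv2.circle(c,f(e+[0,0,h]),3,(0,255,255),-1);cv2.putText(c,f"{h}",f(e+[0,0,h]),0,.5,(0,255,0))
cv2.imwrite("pics/g.png",c)
```

```text
(no output)
```

View pics/g.png

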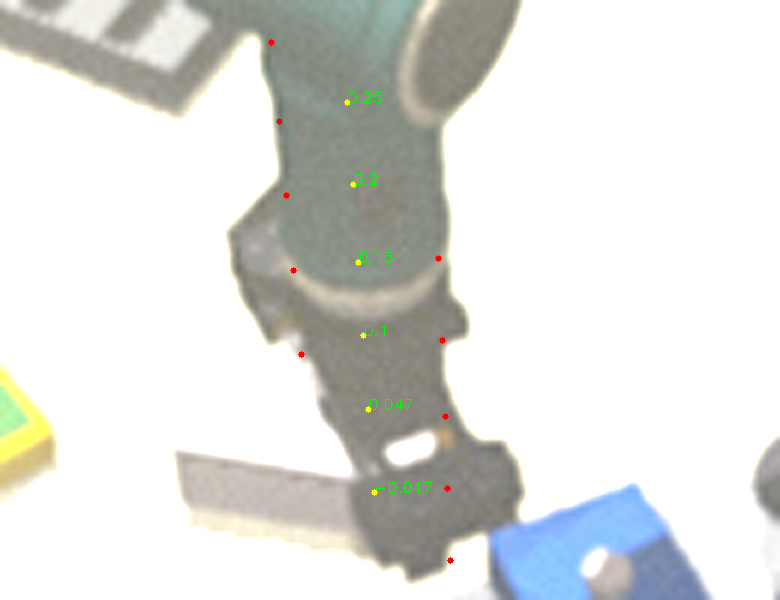

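```bash
cat >> h.py <<'E'
P=np.array([.550,.1315,1.126])
def W2P(X):
    x,y,a=P;c,s=np.cos(a),np.sin(a);d=np.array(X[:2])-P[:2];return np.array([c*d[0]+s*d[1],-s*d[0]+c*d[1],X[2]])
def tcp(th,ox,oy,dz=-.008,h=.043):
    k=knob(th,h);return P2W(P,[k[0]+ox,k[1]+oy,knob(th)[2]+dz])
def plan(start,pts):
    p=np.array(start)
    for q in pts:
        d=(q-p)/.025;n=max(1,int(np.ceil(abs(d).max()/.99)));print(np.round(q,4),"r%.3f"%np.hypot(*q[:2]),"d",np.round(d,2),"rows",n,"each",np.round(d/n,2));p=q
E
python3 - <<'E'
from h import *
o=get_obs();print(W2P(o["ee_pos"]))
a=tcp(.2,.005,-.040);h=a.copy();h[2]=.25
plan(o["ee_pos"],[h,a])
E
```

```text
[-0.02786808 -0.15969228  0.26207756]
[0.41   0.1035 0.25  ] r0.423 d [-10.88   2.64  -0.48] rows 11 each [-0.99  0.24 -0.04]
[0.41   0.1035 0.1484] r0.423 d [ 0.    0.   -4.06] rows 5 each [ 0.    0.   -0.81]
```

```bash
python3 -m inch '[{"xyz":[-0.98,0.24,-0.04],"spin":0.03},{"xyz":[-0.98,0.24,-0.04],"spin":0},{"xyz":[-0.98,0.24,-0.04],"spin":0},{"xyz":[-0.98,0.24,-0.04],"spin":0},{"xyz":[-0.98,0.24,-0.04],"spin":0},{"xyz":[-0.98,0.24,-0.04],"spin":0},{"xyz":[-0.98,0.24,-0.04],"spin":0},{"xyz":[-0.98,0.24,-0.04],"spin":0}]' 0
python3 -m inch '[{"xyz":[-1,0.24,-0.04],"spin":0},{"xyz":[-1,0.24,-0.04],"spin":0},{"xyz":[-1,0.24,-0.04],"spin":0},{"xyz":[0,0,0],"spin":0}]'
python3 - <<'E'
from h import *
np.set_printoptions(precision=4,suppress=True)
o=get_obs();a=capture("wrist");R=toolR(o)
print(o["ee_pos"],W2P(o["ee_pos"]),o["joints"],o["width"])
p=camera_params("wrist");T=np.array(p["tool_from_camera"])
def wp(X):
    q=T[:3,:3].T@(R.T@(np.array(X)-o["ee_pos"])-T[:3,3]);return int(q[0]/q[2]*p["fx"]+p["cx"]),int(q[1]/q[2]*p["fy"]+p["cy"])
for th,c in((0,(255,0,0)),(.2,(0,255,0)),(.4,(0,0,255))): print(th,wp(P2W(P,knob(th)))); cv2.circle(a,wp(P2W(P,knob(th))),3,c,-1)
cv2.circle(a,wp(P2W(P,[-.0149,.14,.1608])),3,(255,255,0),-1)
for ph in np.arange(0,6.28,.3):
    X=np.array([-.008,.14,.151])+.095*(-np.cos(ph)*np.array([.8192,0,.5736])+np.sin(ph)*np.array([0,1,0]));cv2.circle(a,wp(P2W(P,X)),2,(255,0,255),-1)
cv2.imwrite("pics/w4.png",a)
E
```

```text
time: 10.15
ee_pos: [0.4841, 0.0864, 0.2505]
tool_rot: [0.126, -0.695, 0.127, 0.697]
ft_force: [-0.4, 0.1, -0.8]
width: 0.0263
time: 10.55
ee_pos: [0.4078, 0.1045, 0.2474]
tool_rot: [0.126, -0.694, 0.126, 0.697]
ft_force: [0.7, 0.3, -0.2]
width: 0.0004
[0.4078 0.1045 0.2474] [-0.0856  0.1168  0.2474] [ 0.1912 -0.2275  2.1192  0.0007  1.2536  2.1203] 0.0004472948278945498
0 (296, 251)
0.2 (293, 269)
0.4 (286, 286)
```

View pics/w4.png

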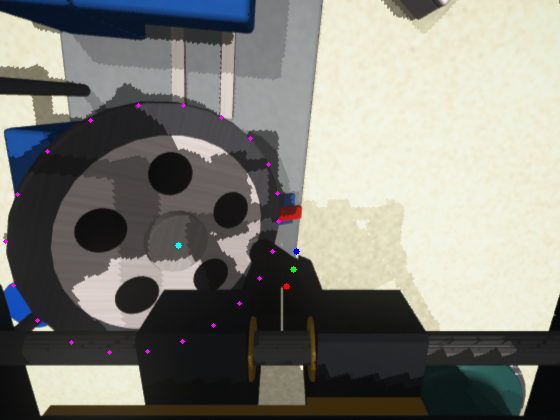

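```bash
python3 -m inch '[{"xyz":[0.36,-0.17,-1],"spin":0},{"xyz":[0,0,-1],"spin":0},{"xyz":[0,0,-1],"spin":0},{"xyz":[0,0,-0.9],"spin":0},{"xyz":[0,0,0],"spin":0}]'
python3 - <<'E'
from h import *
o=get_obs();print(W2P(o["ee_pos"]))
plan(o["ee_pos"],[tcp(t,.006,-.021) for t in (.2,.4,.6,.8,1.0,1.1)])
E
```

```text
time: 11.1
ee_pos: [0.4179, 0.099, 0.148]
tool_rot: [0.126, -0.693, 0.128, 0.698]
ft_force: [-0.7, 0.1, -0.8]
width: 0.0003
[-0.08621805  0.10527934  0.14802788]
[0.3933 0.1126 0.1484] r0.409 d [-0.98  0.55  0.01] rows 1 each [-0.98  0.55  0.01]
[0.3824 0.1217 0.1508] r0.401 d [-0.44  0.36  0.1 ] rows 1 each [-0.44  0.36  0.1 ]
[0.3735 0.1322 0.1548] r0.396 d [-0.36  0.42  0.16] rows 1 each [-0.36  0.42  0.16]
[0.3668 0.1438 0.1601] r0.394 d [-0.27  0.46  0.21] rows 1 each [-0.27  0.46  0.21]
[0.3627 0.1559 0.1666] r0.395 d [-0.16  0.49  0.26] rows 1 each [-0.16  0.49  0.26]
[0.3617 0.1621 0.1701] r0.396 d [-0.04  0.25  0.14] rows 1 each [-0.04  0.25  0.14]
```

```bash
python3 -m inch '[{"xyz":[-0.5,0.27,0],"spin":0},{"xyz":[-0.48,0.28,0],"spin":0},{"xyz":[-0.22,0.18,0.05],"spin":0},{"xyz":[-0.22,0.18,0.05],"spin":0},{"xyz":[-0.18,0.21,0.08],"spin":0},{"xyz":[-0.18,0.21,0.08],"spin":0}]'
python3 -m inch '[{"xyz":[-0.14,0.23,0.1],"spin":0},{"xyz":[-0.13,0.23,0.1],"spin":0},{"xyz":[-0.08,0.25,0.13],"spin":0},{"xyz":[-0.08,0.25,0.13],"spin":0},{"xyz":[-0.04,0.25,0.14],"spin":0},{"xyz":[0,0,0],"spin":0}]'
python3 - <<'E'
from h import *
o=get_obs();print(W2P(o["ee_pos"]),o["joints"])
a=capture("top")[130:300,150:350];b=capture("scene")[170:340,215:415]
k=lambda i:cv2.resize(i,(400,340),interpolation=cv2.INTER_CUBIC)
cv2.imwrite("pics/m5.png",np.hstack([k(a),k(b)]))
E
```

```text
time: 11.7
ee_pos: [0.3758, 0.1334, 0.1593]
tool_rot: [-0.127, 0.697, -0.126, -0.695]
ft_force: [3.4, -0.9, -1.3]
width: -0.0
time: 12.3
ee_pos: [0.3644, 0.1637, 0.1747]
tool_rot: [-0.126, 0.697, -0.126, -0.695]
ft_force: [4.2, -4.0, 2.9]
width: 0.0003
[-0.05083461  0.18142934  0.17465804] [ 3.60511778e-01 -2.12309223e-01  2.24657196e+00 -9.40646530e-04
  1.10513535e+00  2.29098352e+00]
```

View pics/m5.png

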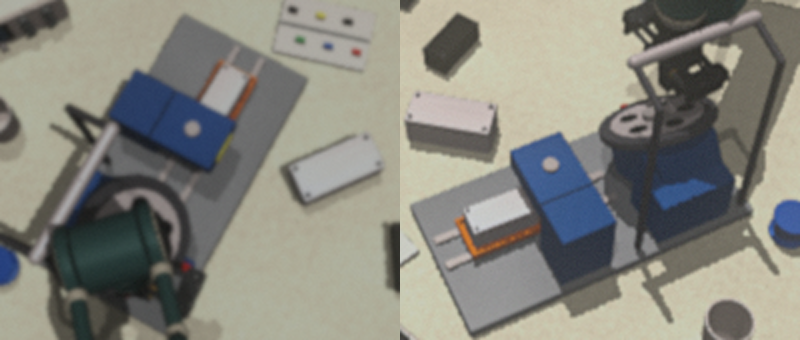

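```bash
cat >> h.py <<'E'
def trayend(c,im):
    hsv=cv2.cvtColor(im,cv2.COLOR_BGR2HSV);m=(hsv[...,0]<18)&(hsv[...,1]>140)&(hsv[...,2]>50)
    ys,xs=np.nonzero(m);w=np.array([W2P(onz(c,u,v,.044)) for u,v in zip(xs,ys)])
    w=w[(abs(w[:,0])<.045)&(w[:,1]>-.26)&(w[:,1]<-.08)]
    return np.percentile(w[:,1],2),len(w)
def angle():
    r=[]
    for c in("scene","top"):
        e=trayend(c,capture(c));e0=trayend(c,cv2.imread(f"pics/{c}0.png"));s=e[0]-e0[0]+.002
        r.append((round(s,4),round(float(np.arccos(np.clip(1-s/.06,-1,1))),3),e,e0))
    return r
E
python3 - <<'E'
from h import *
print(angle())
o=get_obs();print(W2P(o["ee_pos"]))
E
```

```text
[(np.float64(0.0318), 1.081, (np.float64(-0.20016829312571882), 150), (np.float64(-0.22993814852929007), 851)), (np.float64(0.0358), 1.155, (np.float64(-0.1949160885120023), 35), (np.float64(-0.2287071179028494), 642))]
[-0.05145941  0.18132408  0.17400451]
```

Run:
```python
from h import *
o=get_obs();e=o["ee_pos"].copy()
u=e.copy();u[2]=.215
k=tcp(1.1,.001,0);kh=k.copy();kh[2]=.215
plan(e,[u,kh,k]+[tcp(t,.007,0) for t in (1.1,1.2,1.4,1.6,1.7)])
```

```text
[0.3642 0.1631 0.215 ] r0.399 d [0.   0.   1.64] rows 2 each [0.   0.   0.82]
[0.3406 0.1666 0.215 ] r0.379 d [-0.94  0.14  0.  ] rows 1 each [-0.94  0.14  0.  ]
[0.3406 0.1666 0.1701] r0.379 d [ 0.    0.   -1.79] rows 2 each [ 0.   0.  -0.9]
[0.3431 0.172  0.1701] r0.384 d [0.1  0.22 0.  ] rows 1 each [0.1  0.22 0.  ]
[0.3428 0.1782 0.1739] r0.386 d [-0.01  0.24  0.15] rows 1 each [-0.01  0.24  0.15]
[0.3442 0.1901 0.1819] r0.393 d [0.06 0.48 0.32] rows 1 each [0.06 0.48 0.32]
[0.3484 0.2011 0.1901] r0.402 d [0.17 0.44 0.33] rows 1 each [0.17 0.44 0.33]
[0.3514 0.2062 0.1942] r0.407 d [0.12 0.2  0.16] rows 1 each [0.12 0.2  0.16]
```

```bash
python3 -m inch '[{"xyz":[0,0,0.82],"spin":0},{"xyz":[0,0,0.82],"spin":0}]'
python3 -m inch '[{"xyz":[-0.47,0.07,0],"spin":0},{"xyz":[-0.47,0.07,0],"spin":0},{"xyz":[0,0,0],"spin":0},{"xyz":[0,0,0],"spin":0},{"xyz":[0,0,0],"spin":0}]' 55
python3 -m inch '[{"xyz":[0,0,-0.9],"spin":0},{"xyz":[0,0,-0.9],"spin":0},{"xyz":[0,0,0],"spin":0}]'
python3 - <<'E'
from h import *
o=get_obs();print(W2P(o["ee_pos"]),o["joints"],o["ft_force"])
E
```

```text
time: 12.7
ee_pos: [0.3617, 0.1628, 0.2133]
tool_rot: [0.126, -0.694, 0.127, 0.697]
ft_force: [-0.4, -0.3, -0.0]
width: 0.0009
time: 13.2
ee_pos: [0.3393, 0.1665, 0.2134]
tool_rot: [0.126, -0.695, 0.127, 0.696]
ft_force: [-0.1, 1.1, -0.2]
width: 0.0385
time: 13.5
ee_pos: [0.3384, 0.166, 0.1667]
tool_rot: [0.126, -0.694, 0.128, 0.697]
ft_force: [0.1, 1.0, 0.5]
width: 0.0484
[-0.05995722  0.20586458  0.16671832] [ 3.89608318e-01 -2.49472618e-01  2.29084223e+00  3.34989748e-04
  1.10508153e+00  2.32072978e+00] [0.07115599 1.03904726 0.50252833]
```

```bash
python3 -m inch '[{"xyz":[0.18,0.24,0.14],"spin":0},{"xyz":[0,0.24,0.15],"spin":0},{"xyz":[0.03,0.24,0.16],"spin":0},{"xyz":[0.03,0.24,0.16],"spin":0},{"xyz":[0.08,0.22,0.16],"spin":0},{"xyz":[0.08,0.22,0.17],"spin":0},{"xyz":[0.12,0.2,0.16],"spin":0},{"xyz":[0,0,0],"spin":0}]'
python3 - <<'E'
from h import *
print([r[:2] for r in angle()])
o=get_obs();print(W2P(o["ee_pos"]),o["ft_force"],o["joints"])
E
```

```text
time: 14.3
ee_pos: [0.3542, 0.2078, 0.1981]
tool_rot: [-0.127, 0.696, -0.126, -0.695]
ft_force: [-0.6, -1.5, 1.4]
width: 0.0487
[(np.float64(0.0686), 1.715), (np.float64(0.0706), 1.748)]
[-0.01580952  0.20970538  0.19748066] [ 0.22016398 -0.26427029  0.11781262] [ 4.68921378e-01 -2.12799861e-01  2.20232884e+00  7.82982859e-04
  1.14936902e+00  2.39954400e+00]
```

Run:
```python
from h import *
o=get_obs();e=o["ee_pos"].copy()
u=e.copy();u[2]=.242
k=tcp(1.72,-.041,0);kh=k.copy();kh[2]=.242
pts=[u,kh,k]+[tcp(t,-.034,0) for t in (1.72,1.9,2.1,2.3,2.4)]
plan(e,pts);print([W2P(p).round(3) for p in pts])
```

```text
[0.3539 0.2075 0.242 ] r0.410 d [0.   0.   1.78] rows 2 each [0.   0.   0.89]
[0.3314 0.1638 0.242 ] r0.370 d [-0.9  -1.75  0.  ] rows 2 each [-0.45 -0.87  0.  ]
[0.3314 0.1638 0.195 ] r0.370 d [ 0.    0.   -1.88] rows 2 each [ 0.    0.   -0.94]
[0.3344 0.1701 0.195 ] r0.375 d [0.12 0.25 0.  ] rows 1 each [0.12 0.25 0.  ]
[0.3416 0.1781 0.2022] r0.385 d [0.29 0.32 0.29] rows 1 each [0.29 0.32 0.29]
[0.3516 0.1852 0.2097] r0.397 d [0.4  0.28 0.3 ] rows 1 each [0.4  0.28 0.3 ]
[0.3634 0.1901 0.2164] r0.410 d [0.47 0.2  0.27] rows 1 each [0.47 0.2  0.27]
[0.3698 0.1917 0.2193] r0.417 d [0.25 0.06 0.12] rows 1 each [0.25 0.06 0.12]
[array([-0.016,  0.21 ,  0.242]), array([-0.065,  0.211,  0.242]), array([-0.065,  0.211,  0.195]), array([-0.058,  0.211,  0.195]), array([-0.048,  0.208,  0.202]), array([-0.037,  0.202,  0.21 ]), array([-0.027,  0.194,  0.216]), array([-0.023,  0.189,  0.219])]
```

```bash
python3 -m inch '[{"xyz":[-0.08,-0.17,0.6],"spin":0},{"xyz":[0,0,0.6],"spin":0},{"xyz":[0,0,0.6],"spin":0}]'
python3 -m inch '[{"xyz":[-0.4,-0.8,0],"spin":0},{"xyz":[-0.42,-0.78,0],"spin":0},{"xyz":[0,0,0],"spin":0},{"xyz":[0,0,0],"spin":0},{"xyz":[0,0,0],"spin":0},{"xyz":[0,0,-0.8],"spin":0},{"xyz":[0,0,-1],"spin":0},{"xyz":[0,0,0],"spin":0}]' 0
python3 - <<'E'
from h import *
o=get_obs();print(W2P(o["ee_pos"]),o["joints"],o["ft_force"])
print([r[:2] for r in angle()])
E
```

```text
time: 14.7
ee_pos: [0.3512, 0.2027, 0.2423]
tool_rot: [-0.127, 0.696, -0.126, -0.695]
ft_force: [0.0, 0.5, 0.5]
width: 0.0489
time: 15.5
ee_pos: [0.3285, 0.1625, 0.1936]
tool_rot: [0.125, -0.694, 0.128, 0.698]
ft_force: [-0.8, -0.4, -0.4]
width: 0.0004
[-0.06732172  0.21330027  0.19364497] [ 3.91082716e-01 -3.02415798e-01  2.27681337e+00  4.04697084e-04
  1.17350131e+00  2.32147603e+00] [-0.78311029 -0.43703054 -0.38294386]
[(np.float64(0.0659), 1.669), (np.float64(0.0686), 1.715)]
```

```bash
python3 -m inch '[{"xyz":[0.2,0.3,0.05],"spin":0},{"xyz":[0.18,0.2,0.15],"spin":0},{"xyz":[0.16,0.17,0.15],"spin":0},{"xyz":[0.2,0.14,0.15],"spin":0},{"xyz":[0.2,0.14,0.15],"spin":0},{"xyz":[0.23,0.1,0.14],"spin":0},{"xyz":[0.23,0.1,0.13],"spin":0},{"xyz":[0.12,0.04,0.06],"spin":0}]'
python3 - <<'E'
from h import *
o=get_obs();print(W2P(o["ee_pos"]),o["ft_force"])
print([r[:2] for r in angle()])
E
```

```text
time: 16.4
ee_pos: [0.3692, 0.1927, 0.2217]
tool_rot: [-0.127, 0.696, -0.127, -0.695]
ft_force: [-2.1, -4.1, -1.5]
width: 0.0001
[-0.02254712  0.18949365  0.22169461] [-2.05198212 -4.08075256 -1.53140744]
[(np.float64(0.0974), 2.244), (np.float64(0.1009), 2.321)]
```

```bash
cat >> h.py <<'E'
def jawvec(o):
    j=toolR(o)[:,1];a=np.array([np.cos(-P[2])*j[0]-np.sin(-P[2])*j[1],np.sin(-P[2])*j[0]+np.cos(-P[2])*j[1]])
    return a*np.sign(a[0])
def tcpF(o,th,ox,oy,f=.0525,dz=-.008):
    k=knob(th,.056);j=jawvec(o)*f
    return P2W(P,[k[0]+ox-j[0],k[1]+oy-j[1],k[2]+dz])
E
python3 - <<'E'
from h import *
o=get_obs();e=o["ee_pos"].copy();print(jawvec(o))
b=P2W(P,W2P(e)+[-.03,.02,.035])
k=tcpF(o,2.3,.002,.034);kh=k.copy();kh[2]=b[2]
pts=[b,kh,k]+[tcpF(o,t,.002,.020) for t in (2.3,2.5,2.7,2.9,3.1,3.3,3.5,3.7,3.9)]
plan(e,pts);print([W2P(p).round(3).tolist() for p in pts])
E
```

```text
[0.9964448  0.08424553]
[0.3384 0.1743 0.2567] r0.381 d [-1.24 -0.74  1.4 ] rows 2 each [-0.62 -0.37  0.7 ]
[0.3265 0.1814 0.2567] r0.373 d [-0.48  0.28  0.  ] rows 1 each [-0.48  0.28  0.  ]
[0.3265 0.1814 0.2164] r0.373 d [ 0.    0.   -1.61] rows 2 each [ 0.    0.   -0.81]
[0.3391 0.1754 0.2164] r0.382 d [ 0.51 -0.24  0.  ] rows 1 each [ 0.51 -0.24  0.  ]
[0.3521 0.178  0.222 ] r0.395 d [0.52 0.1  0.22] rows 1 each [0.52 0.1  0.22]
[0.3658 0.1782 0.2262] r0.407 d [0.55 0.01 0.17] rows 1 each [0.55 0.01 0.17]
[0.3797 0.1759 0.229 ] r0.419 d [ 0.56 -0.09  0.11] rows 1 each [ 0.56 -0.09  0.11]
[0.3933 0.1713 0.2301] r0.429 d [ 0.54 -0.18  0.05] rows 1 each [ 0.54 -0.18  0.05]
[0.406  0.1645 0.2297] r0.438 d [ 0.51 -0.27 -0.02] rows 1 each [ 0.51 -0.27 -0.02]
[0.4172 0.1558 0.2276] r0.445 d [ 0.45 -0.35 -0.08] rows 1 each [ 0.45 -0.35 -0.08]
[0.4266 0.1455 0.2239] r0.451 d [ 0.38 -0.41 -0.15] rows 1 each [ 0.38 -0.41 -0.15]
[0.4338 0.1341 0.2189] r0.454 d [ 0.29 -0.46 -0.2 ] rows 1 each [ 0.29 -0.46 -0.2 ]
[[-0.052, 0.209, 0.257], [-0.051, 0.223, 0.257], [-0.051, 0.223, 0.216], [-0.051, 0.209, 0.216], [-0.043, 0.199, 0.222], [-0.037, 0.186, 0.226], [-0.033, 0.173, 0.229], [-0.032, 0.159, 0.23], [-0.032, 0.144, 0.23], [-0.035, 0.13, 0.228], [-0.04, 0.117, 0.224], [-0.048, 0.106, 0.219]]
```

```bash
python3 -m inch '[{"xyz":[-0.62,-0.37,0.5],"spin":0},{"xyz":[-0.62,-0.37,0.9],"spin":0},{"xyz":[-0.48,0.28,0],"spin":0}]'
python3 -m inch '[{"xyz":[0,0,0],"spin":0},{"xyz":[0,0,0],"spin":0},{"xyz":[0,0,0],"spin":0},{"xyz":[0,0,0],"spin":0},{"xyz":[0,0,0],"spin":0},{"xyz":[0,0,0],"spin":0},{"xyz":[0,0,0],"spin":0}]' 100
python3 -m inch '[{"xyz":[0,0,-0.8],"spin":0},{"xyz":[0,0,-0.8],"spin":0},{"xyz":[0,0,0],"spin":0}]'
python3 - <<'E'
from h import *
o=get_obs();print(W2P(o["ee_pos"]),o["ft_force"],o["joints"])
print([r[:2] for r in angle()])
E
```

```text
time: 16.8
ee_pos: [0.3272, 0.182, 0.2597]
tool_rot: [-0.129, 0.698, -0.125, -0.694]
ft_force: [0.2, 0.6, 0.1]
width: 0.0005
time: 17.5
ee_pos: [0.3255, 0.181, 0.256]
tool_rot: [0.127, -0.696, 0.127, 0.696]
ft_force: [-1.2, 0.0, -0.4]
width: 0.0545
time: 17.8
ee_pos: [0.3236, 0.1802, 0.2136]
tool_rot: [0.126, -0.694, 0.128, 0.697]
ft_force: [0.2, -0.0, -0.3]
width: 0.0783
[-0.05345013  0.22528502  0.21359088] [ 0.19983645 -0.00731165 -0.27517812] [ 4.40729318e-01 -3.12855517e-01  2.24614396e+00  1.04480501e-05
  1.21371850e+00  2.37180537e+00]
[(np.float64(0.0986), 2.269), (np.float64(0.1009), 2.321)]
```

```bash
python3 -m inch '[{"xyz":[0,0,0],"spin":0},{"xyz":[0.3,-0.12,0.05],"spin":0},{"xyz":[0.3,-0.12,0.05],"spin":0},{"xyz":[0.26,0.05,0.11],"spin":0},{"xyz":[0.26,0.05,0.11],"spin":0},{"xyz":[0.27,0.01,0.08],"spin":0},{"xyz":[0.28,0,0.08],"spin":0},{"xyz":[0,0,0],"spin":0}]'
python3 - <<'E'
from h import *
o=get_obs();print(W2P(o["ee_pos"]),o["ft_force"],o["ee_pos"])
print([r[:2] for r in angle()])
E
```

```text
time: 18.7
ee_pos: [0.3689, 0.1779, 0.2288]
tool_rot: [-0.127, 0.696, -0.127, -0.695]
ft_force: [0.0, 0.3, -0.8]
width: 0.0879
[-0.03606387  0.18346109  0.22880579] [ 0.03539957  0.30512419 -0.79416778] [0.36887263 0.17788375 0.22880579]Traceback (most recent call last):
  File "<stdin>", line 3, in <module>
  File "h.py", line 41, in angle
    e=trayend(c,capture(c));e0=trayend(c,cv2.imread(f"pics/{c}0.png"));s=e[0]-e0[0]+.002
  File "h.py", line 37, in trayend
    return np.percentile(w[:,1],2),len(w)
           ~~~~~~~~~~~~~^^^^^^^^^^
    return _quantile_unchecked(
        a, q, axis, out, overwrite_input, method, keepdims, weights)
    return _ureduce(a,
                    func=_quantile_ureduce_func,
    ...<5 lines>...
                    overwrite_input=overwrite_input,
                    method=method)
    r = func(a, **kwargs)
    result = _quantile(arr,
                       quantiles=q,
    ...<2 lines>...
                       out=out,
                       weights=wgt)
    slices_having_nans = np.isnan(arr[-1, ...])
                                  ~~~^^^^^^^^^
IndexError: index -1 is out of bounds for axis 0 with size 0
```

```bash
python3 -m inch '[{"xyz":[0.26,-0.06,0.03],"spin":0},{"xyz":[0.26,-0.06,0.03],"spin":0},{"xyz":[0.27,-0.09,0.03],"spin":0},{"xyz":[0.27,-0.09,0.02],"spin":0},{"xyz":[0.25,-0.13,-0.01],"spin":0},{"xyz":[0.25,-0.14,-0.01],"spin":0},{"xyz":[0.23,-0.17,-0.04],"spin":0},{"xyz":[0.22,-0.18,-0.04],"spin":0}]'
python3 -m inch '[{"xyz":[0.19,-0.2,-0.07],"spin":0},{"xyz":[0.19,-0.21,-0.08],"spin":0},{"xyz":[0.15,-0.23,-0.1],"spin":0},{"xyz":[0.14,-0.23,-0.1],"spin":0},{"xyz":[0,0,0],"spin":0}]'
cat >> h.py <<'E'
def angle2():
    # past half turn
    for c in("scene","top"):
        im=capture(c)
        try:
            e=trayend(c,im);e0=trayend(c,cv2.imread(f"pics/{c}0.png"));s=e[0]-e0[0]+.002
            print(c,e,round(s,4),2*np.pi-float(np.arccos(np.clip(1-s/.06,-1,1))))
        except IndexError: print(c,"hidden")
E
python3 - <<'E'
from h import *
o=get_obs();print(W2P(o["ee_pos"]),o["ft_force"],o["ee_pos"])
angle2()
E
```

```text
time: 19.6
ee_pos: [0.4178, 0.1544, 0.2282]
tool_rot: [0.127, -0.696, 0.127, 0.696]
ft_force: [-3.4, 2.3, 0.3]
width: 0.0881
time: 20.1
ee_pos: [0.4348, 0.1321, 0.2192]
tool_rot: [-0.127, 0.696, -0.127, -0.695]
ft_force: [-1.6, 0.6, 0.1]
width: 0.0879
[-0.04901317  0.10422936  0.21919789] [-1.59303146  0.60203113  0.09962549] [0.43482324 0.13210308 0.21919789]
scene (np.float64(-0.13490676923036696), 95) 0.097 4.047223104213038
top (np.float64(-0.13271365831523163), 5) 0.098 4.026676865400848
```

Run:
```python
from h import *
o=get_obs();e=o["ee_pos"].copy()
p=[tcpF(o,t,.003,.019) for t in (4.1,4.2,4.3)]
b=p[-1].copy();b=P2W(P,W2P(b)+[-.003,.006,0]);b[2]=.247
k=tcpF(o,4.28,.042,.004);kh=k.copy();kh[2]=.247
pts=p+[b,kh,k]+[tcpF(o,t,.034,0) for t in (4.3,4.5,4.7,4.9,5.1,5.3,5.5)]
plan(e,pts);print([W2P(p).round(3).tolist() for p in pts])
```

```text
[0.4397 0.1225 0.2126] r0.456 d [ 0.19 -0.4  -0.29] rows 1 each [ 0.19 -0.4  -0.29]
[0.441  0.1164 0.2091] r0.456 d [ 0.05 -0.25 -0.14] rows 1 each [ 0.05 -0.25 -0.14]
[0.4417 0.1102 0.2054] r0.455 d [ 0.03 -0.25 -0.15] rows 1 each [ 0.03 -0.25 -0.15]
[0.435  0.1101 0.247 ] r0.449 d [-0.27 -0.01  1.66] rows 2 each [-0.13 -0.    0.83]
[0.4719 0.1402 0.247 ] r0.492 d [1.48 1.2  0.  ] rows 2 each [0.74 0.6  0.  ]
[0.4719 0.1402 0.2062] r0.492 d [ 0.    0.   -1.63] rows 2 each [ 0.    0.   -0.82]
[0.4722 0.1301 0.2054] r0.490 d [ 0.01 -0.41 -0.03] rows 1 each [ 0.01 -0.41 -0.03]
[0.4713 0.118  0.1976] r0.486 d [-0.03 -0.48 -0.31] rows 1 each [-0.03 -0.48 -0.31]
[0.4677 0.1068 0.1894] r0.480 d [-0.14 -0.45 -0.33] rows 1 each [-0.14 -0.45 -0.33]
[0.4616 0.0967 0.1812] r0.472 d [-0.25 -0.4  -0.33] rows 1 each [-0.25 -0.4  -0.33]
[0.453  0.0883 0.1733] r0.462 d [-0.34 -0.34 -0.32] rows 1 each [-0.34 -0.34 -0.32]
[0.4425 0.0818 0.166 ] r0.450 d [-0.42 -0.26 -0.29] rows 1 each [-0.42 -0.26 -0.29]
[0.4303 0.0775 0.1596] r0.437 d [-0.49 -0.17 -0.25] rows 1 each [-0.49 -0.17 -0.25]
[[-0.056, 0.096, 0.213], [-0.061, 0.092, 0.209], [-0.066, 0.089, 0.205], [-0.069, 0.095, 0.247], [-0.026, 0.074, 0.247], [-0.026, 0.074, 0.206], [-0.035, 0.07, 0.205], [-0.046, 0.065, 0.198], [-0.058, 0.064, 0.189], [-0.069, 0.065, 0.181], [-0.081, 0.069, 0.173], [-0.091, 0.076, 0.166], [-0.1, 0.085, 0.16]]
```

```bash
python3 -m inch '[{"xyz":[0.1,-0.2,-0.14],"spin":0},{"xyz":[0.09,-0.2,-0.15],"spin":0},{"xyz":[0.05,-0.25,-0.14],"spin":0},{"xyz":[0.03,-0.25,-0.15],"spin":0},{"xyz":[0,0,0],"spin":0}]'
python3 -m inch '[{"xyz":[-0.27,0,0.6],"spin":0},{"xyz":[0,0,1.06],"spin":0},{"xyz":[0.74,0.6,0],"spin":0},{"xyz":[0.74,0.6,0],"spin":0},{"xyz":[0,0,0],"spin":0}]'
python3 - <<'E'
from h import *
o=get_obs();print(W2P(o["ee_pos"]),o["ft_force"],o["ee_pos"])
angle2()
E
```

```text
time: 20.7
ee_pos: [0.44, 0.1099, 0.2045]
tool_rot: [0.126, -0.695, 0.127, 0.696]
ft_force: [-4.5, 0.3, 1.4]
width: 0.0883
[-0.06684353  0.08995233  0.20449413] [-4.54509232  0.33300202  1.36707453] [0.44003915 0.10986461 0.20449413]
scene (np.float64(-0.15176226600911755), 112) 0.0802 4.36944116204514
top (np.float64(-0.14818774118643593), 11) 0.0825 4.327643813877872out of range
```

```bash
python3 -m inch '[{"xyz":[-0.27,0,0.7],"spin":0},{"xyz":[0,0,1],"spin":0},{"xyz":[0.74,0.6,0],"spin":0},{"xyz":[0.74,0.55,0],"spin":0},{"xyz":[0,0,-0.8],"spin":0},{"xyz":[0,0,-0.84],"spin":0},{"xyz":[0,0,0],"spin":0}]'
python3 - <<'E'
from h import *
o=get_obs();print(W2P(o["ee_pos"]),o["ft_force"],o["ee_pos"])
angle2()
E
```

```text
time: 21.5
ee_pos: [0.4708, 0.1394, 0.2047]
tool_rot: [0.126, -0.695, 0.127, 0.696]
ft_force: [0.3, 0.5, -0.4]
width: 0.0879
[-0.02689238  0.07488079  0.20468829] [ 0.29154461  0.48465892 -0.38829137] [0.47083415 0.13944355 0.20468829]
scene (np.float64(-0.15054004499755472), 113) 0.0814 4.347725354899104
top (np.float64(-0.14813002473842926), 13) 0.0826 4.326605784645537
```

Now pull along −x to about 5.5.

```bash
python3 -m inch '[{"xyz":[0.03,-0.36,0],"spin":0},{"xyz":[0,-0.25,-0.14],"spin":0},{"xyz":[-0.02,-0.24,-0.16],"spin":0},{"xyz":[-0.07,-0.23,-0.16],"spin":0},{"xyz":[-0.07,-0.22,-0.17],"spin":0},{"xyz":[-0.12,-0.2,-0.16],"spin":0},{"xyz":[-0.13,-0.2,-0.17],"spin":0},{"xyz":[-0.17,-0.17,-0.16],"spin":0}]'
python3 -m inch '[{"xyz":[-0.17,-0.17,-0.16],"spin":0},{"xyz":[-0.21,-0.13,-0.14],"spin":0},{"xyz":[-0.21,-0.13,-0.15],"spin":0},{"xyz":[-0.24,-0.09,-0.12],"spin":0},{"xyz":[-0.25,-0.08,-0.13],"spin":0},{"xyz":[0,0,0],"spin":0}]'
python3 - <<'E'
from h import *
o=get_obs();print(W2P(o["ee_pos"]),o["ft_force"],o["ee_pos"])
angle2()
E
```

```text
time: 22.4
ee_pos: [0.4573, 0.092, 0.1786]
tool_rot: [-0.127, 0.696, -0.127, -0.696]
ft_force: [0.9, 1.3, 4.2]
width: 0.0879
time: 23.0
ee_pos: [0.4288, 0.0773, 0.1603]
tool_rot: [0.126, -0.695, 0.127, 0.696]
ft_force: [-0.2, 1.6, 3.1]
width: 0.0879
[-0.10107384  0.08609105  0.16028095] [-0.19228151  1.61901044  3.11688281] [0.4287963  0.07730356 0.16028095]
scene (np.float64(-0.22271062607841438), 168) 0.0092 5.721217049360726
top (np.float64(-0.2177669548397845), 45) 0.0129 5.614005314922497
```

Run:
```python
from h import *
o=get_obs();e=o["ee_pos"].copy()
u=e.copy();u[2]=.205
k=tcp(5.5,.006,-.038);kh=k.copy();kh[2]=.205
pts=[u,kh,k]+[tcp(t,.006,-.0225) for t in (5.5,5.7,5.9,6.1,6.2,6.283)]
plan(e,pts);print([W2P(p).round(3).tolist() for p in pts])
```

```text
[0.4295 0.0773 0.205 ] r0.436 d [0.   0.   1.78] rows 2 each [0.   0.   0.89]
[0.4743 0.0917 0.205 ] r0.483 d [1.79 0.58 0.  ] rows 2 each [0.9  0.29 0.  ]
[0.4743 0.0917 0.1596] r0.483 d [ 0.    0.   -1.82] rows 2 each [ 0.    0.   -0.91]
[0.4603 0.0984 0.1596] r0.471 d [-0.56  0.27  0.  ] rows 1 each [-0.56  0.27  0.  ]
[0.4471 0.0965 0.1544] r0.457 d [-0.53 -0.08 -0.21] rows 1 each [-0.53 -0.08 -0.21]
[0.4332 0.097  0.1506] r0.444 d [-0.55  0.02 -0.15] rows 1 each [-0.55  0.02 -0.15]
[0.4193 0.1    0.1483] r0.431 d [-0.56  0.12 -0.09] rows 1 each [-0.56  0.12 -0.09]
[0.4126 0.1024 0.1477] r0.425 d [-0.27  0.09 -0.02] rows 1 each [-0.27  0.09 -0.02]
[0.4071 0.1047 0.1476] r0.420 d [-0.22  0.1  -0.01] rows 1 each [-0.22  0.1  -0.01]
[[-0.101, 0.085, 0.205], [-0.068, 0.051, 0.205], [-0.068, 0.051, 0.16], [-0.068, 0.067, 0.16], [-0.076, 0.078, 0.154], [-0.081, 0.091, 0.151], [-0.085, 0.104, 0.148], [-0.085, 0.112, 0.148], [-0.086, 0.117, 0.148]]
```

```bash
python3 -m inch '[{"xyz":[0,0,0.9],"spin":0},{"xyz":[0,0,0.9],"spin":0},{"xyz":[0.9,0.29,0],"spin":0},{"xyz":[0.9,0.29,0],"spin":0}]'
python3 -m inch '[{"xyz":[0,0,0],"spin":0},{"xyz":[0,0,0],"spin":0},{"xyz":[0,0,0],"spin":0},{"xyz":[0,0,0],"spin":0},{"xyz":[0,0,0],"spin":0},{"xyz":[0,0,0],"spin":0},{"xyz":[0,0,-0.9],"spin":0},{"xyz":[0,0,-0.92],"spin":0}]' 0
python3 -m inch '[{"xyz":[-0.28,0.13,0],"spin":0},{"xyz":[-0.28,0.14,0],"spin":0},{"xyz":[-0.26,-0.04,-0.1],"spin":0},{"xyz":[-0.27,-0.04,-0.11],"spin":0},{"xyz":[-0.27,0.01,-0.08],"spin":0},{"xyz":[-0.28,0.01,-0.07],"spin":0},{"xyz":[-0.28,0.06,-0.05],"spin":0},{"xyz":[0,0,0],"spin":0}]'
python3 - <<'E'
from h import *
o=get_obs();print(W2P(o["ee_pos"]),o["ft_force"],o["ee_pos"])
angle2()
E
```

```text
time: 23.5
ee_pos: [0.4757, 0.0917, 0.2064]
tool_rot: [-0.126, 0.696, -0.127, -0.696]
ft_force: [0.8, 0.2, -0.2]
width: 0.0884
time: 24.3
ee_pos: [0.4764, 0.0922, 0.1614]
tool_rot: [-0.127, 0.697, -0.126, -0.695]
ft_force: [-0.4, 0.2, -1.3]
width: 0.0265
time: 25.1
ee_pos: [0.4257, 0.0991, 0.1499]
tool_rot: [0.127, -0.695, 0.127, 0.696]
ft_force: [-0.1, 0.6, 1.3]
width: 0.0003
[-0.08270761  0.0982891   0.14989682] [-0.09784561  0.63332138  1.3058075 ] [0.42568766 0.09913123 0.14989682]
scene (np.float64(-0.23372730341442777), 177) -0.0018 6.283185307179586
top (np.float64(-0.2271283095563289), 51) 0.0036 5.936055997296387
```

```bash
python3 -m inch '[{"xyz":[-0.18,0.07,-0.02],"spin":0},{"xyz":[-0.17,0.07,-0.02],"spin":0},{"xyz":[-0.17,0.07,-0.02],"spin":0},{"xyz":[0,0,0],"spin":0},{"xyz":[0,0,0],"spin":0}]'
python3 - <<'E'
from h import *
o=get_obs();print(W2P(o["ee_pos"]),o["ft_force"],o["ee_pos"])
E
python3 -m inch '[{"xyz":[0.5,-0.24,0],"spin":0},{"xyz":[0.7,-0.33,0.6],"spin":0},{"xyz":[0.7,-0.33,1],"spin":0},{"xyz":[0.7,-0.33,1],"spin":0},{"xyz":[0,0,1],"spin":0},{"xyz":[0,0,0],"spin":0}]'
cat >> h.py <<'E'
def wproj(o,X):
    p=camera_params("wrist");T=np.array(p["tool_from_camera"])
    q=T[:3,:3].T@(toolR(o).T@(np.array(X)-o["ee_pos"])-T[:3,3]);return q[0]/q[2]*p["fx"]+p["cx"],q[1]/q[2]*p["fy"]+p["cy"]
E
python3 - <<'E'
from h import *
o=get_obs();a=capture("wrist")
S=5;hub=wproj(o,P2W(P,[-.0149,.14,.1608]));k0=wproj(o,P2W(P,knob(0,.056)))
x0,y0=int(k0[0])-75,int(k0[1])-60
c=cv2.resize(a[y0:y0+120,x0:x0+150],None,fx=S,fy=S,interpolation=cv2.INTER_CUBIC)
c=cv2.convertScaleAbs(c,alpha=1.5,beta=20)
for th,col in((-.3,(255,0,255)),(0,(0,255,0)),(.3,(0,255,255))):
    for h in(.01,.056):
        q=wproj(o,P2W(P,knob(th,h)));cv2.circle(c,(int((q[0]-x0)*S),int((q[1]-y0)*S)),3,col,-1)
cv2.imwrite("pics/w6.png",c);print(hub,k0,x0,y0)
E
```

```text
time: 25.7
ee_pos: [0.4138, 0.1043, 0.1487]
tool_rot: [0.127, -0.695, 0.127, 0.696]
ft_force: [0.8, -0.3, 0.6]
width: 0.0006
[-0.08312886  0.11128374  0.14866523] [ 0.77834249 -0.27121028  0.56291939] [0.41377616 0.10434222 0.14866523]
time: 26.3
ee_pos: [0.4828, 0.073, 0.2425]
tool_rot: [-0.128, 0.698, -0.126, -0.693]
ft_force: [-0.1, 0.5, 0.9]
width: 0.0004
(np.float64(183.69946729415562), np.float64(346.02540154159533)) (np.float64(292.2796044844245), np.float64(349.09689106278813)) 217 289
```

View pics/w6.png

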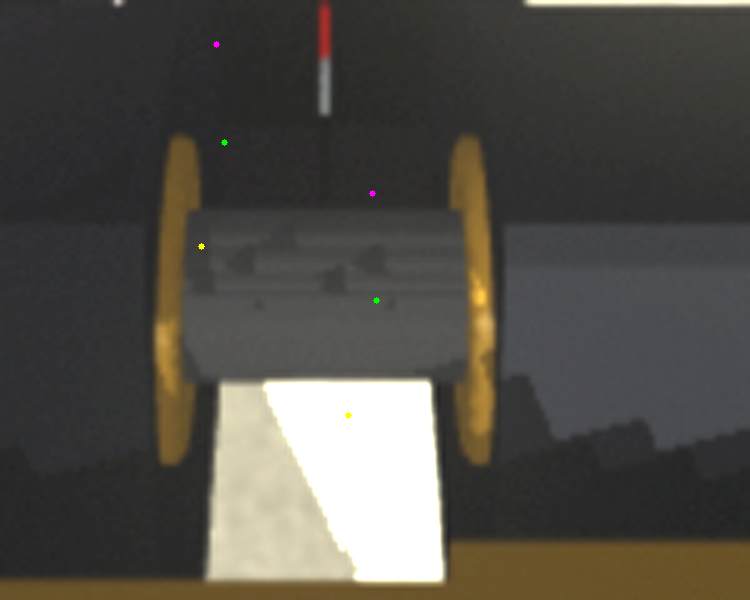

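```bash
python3 -m inch '[{"xyz":[-0.83,0.76,0.1],"spin":0},{"xyz":[-0.83,0.76,0.1],"spin":0},{"xyz":[-0.83,0.76,0.1],"spin":0},{"xyz":[-0.83,0.76,0.1],"spin":0},{"xyz":[-0.83,0.76,0.1],"spin":0},{"xyz":[0,0,0],"spin":0}]'
python3 - <<'E'
from h import *
o=get_obs();a=capture("wrist")
hub=wproj(o,P2W(P,[-.0149,.14,.1608]));print(o["ee_pos"],hub)
S=2.4;x0,y0=int(hub[0])-100,int(hub[1])-110
x0=max(x0,0);y0=max(y0,0)
c=cv2.resize(a[y0:y0+245,x0:x0+330],None,fx=S,fy=S,interpolation=cv2.INTER_CUBIC)
c=cv2.convertScaleAbs(c,alpha=1.5,beta=15)
for th,col in((-.3,(255,0,255)),(-.15,(255,128,0)),(0,(0,255,0)),(.15,(0,255,255))):
    for h in(0,.056):
        q=wproj(o,P2W(P,knob(th,h)));cv2.circle(c,(int((q[0]-x0)*S),int((q[1]-y0)*S)),2,col,-1);print(th,h,q)
cv2.circle(c,(int((hub[0]-x0)*S),int((hub[1]-y0)*S)),3,(255,255,0),-1)
cv2.imwrite("pics/w7.png",c);cv2.imwrite("pics/w7raw.png",a);print(x0,y0,c.shape)
E
```

```text
time: 26.95
ee_pos: [0.373, 0.1694, 0.2496]
tool_rot: [0.125, -0.695, 0.126, 0.697]
ft_force: [-1.3, -0.1, 0.4]
width: 0.0002
[0.3729967  0.16938954 0.24963742] (np.float64(244.94111582077116), np.float64(167.4462361815181))
-0.3 0 (np.float64(315.6144922571168), np.float64(134.2601526681185))
-0.3 0.056 (np.float64(370.8131473987153), np.float64(145.39117725451553))
-0.15 0 (np.float64(316.3154649598038), np.float64(147.6611903688296))
-0.15 0.056 (np.float64(370.5002574642642), np.float64(161.11216694862438))
0 0 (np.float64(315.4713041608823), np.float64(160.95077280645242))
0 0.056 (np.float64(368.5885239061191), np.float64(176.66358116890694))
0.15 0 (np.float64(313.1568923230327), np.float64(173.9678863925302))
0.15 0.056 (np.float64(365.17715194269624), np.float64(191.88866120006895))
144 57 (588, 792, 3)
```

View pics/w7.png

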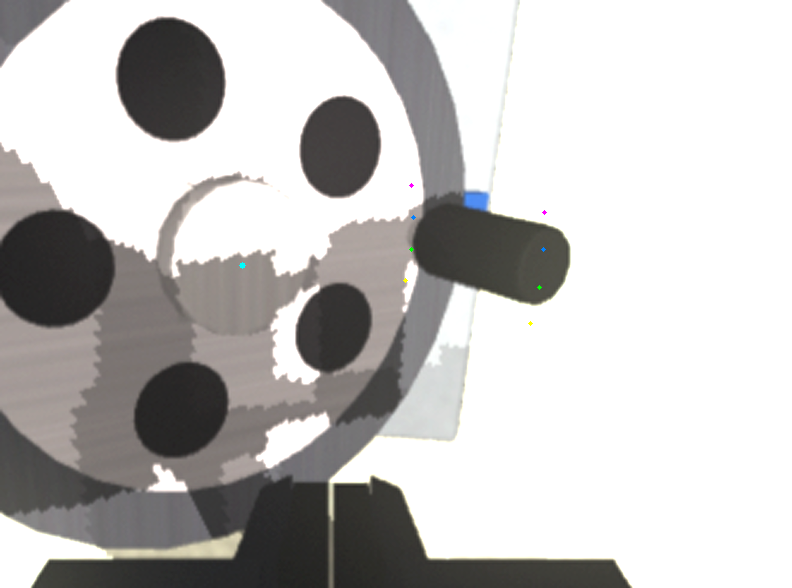

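```bash
cat >> h.py <<'E'
def knobpix(a):
    g=cv2.cvtColor(a,cv2.COLOR_BGR2GRAY);m=np.zeros_like(g);s=a.max(2)<55;m[s]=1;m[:, :318]=0;m[:130]=0;m[235:]=0
    m=cv2.morphologyEx(m,cv2.MORPH_OPEN,np.ones((7,7)))
    n,l,st,c=cv2.connectedComponentsWithStats(m);i=1+st[1:,4].argmax();ys,xs=np.nonzero(l==i)
    r=cv2.minAreaRect(np.c_[xs,ys].astype(np.float32));e=xs>xs.max()-12
    return st[i],r,(xs[e].mean(),ys[e].mean())
E
python3 - <<'E'
from h import *
print(knobpix(cv2.imread("pics/w7raw.png")))
o=get_obs();e=o["ee_pos"].copy()
h=P2W(P,[-.084,.088,.25]);k=P2W(P,[-.084,.088,.148]);c=P2W(P,[-.084,.110,.148]);f=P2W(P,[-.084,.1172,.148])
plan(e,[h,k,c,f])
E
```

```text
(array([ 318,  138,   63,   44, 1924], dtype=int32), ((348.20001220703125, 160.90000915527344), (64.1942367553711, 35.101280212402344), 18.434946060180664), (np.float64(373.52982456140353), np.float64(165.11228070175437)))
[0.4344 0.0935 0.25  ] r0.444 d [ 2.41 -3.    0.01] rows 4 each [ 0.6  -0.75  0.  ]
[0.4344 0.0935 0.148 ] r0.444 d [ 0.    0.   -4.08] rows 5 each [ 0.    0.   -0.82]
[0.4146 0.103  0.148 ] r0.427 d [-0.79  0.38  0.  ] rows 1 each [-0.79  0.38  0.  ]
[0.4081 0.1061 0.148 ] r0.422 d [-0.26  0.12  0.  ] rows 1 each [-0.26  0.12  0.  ]
```

```bash
python3 -m inch '[{"xyz":[0.6,-0.75,0],"spin":0},{"xyz":[0.6,-0.75,0],"spin":0},{"xyz":[0.6,-0.75,0],"spin":0},{"xyz":[0.6,-0.75,0],"spin":0},{"xyz":[0,0,0],"spin":0}]'
python3 -m inch '[{"xyz":[0,0,-0.9],"spin":0},{"xyz":[0,0,-1],"spin":0},{"xyz":[0,0,-1],"spin":0},{"xyz":[0,0,-1],"spin":0},{"xyz":[-0.3,0.15,-0.1],"spin":0},{"xyz":[-0.3,0.15,0],"spin":0},{"xyz":[0,0,0],"spin":0},{"xyz":[0,0,0],"spin":0}]'
python3 - <<'E'
from h import *
import time
o=get_obs();e=o["ee_pos"];print(e,W2P(e),o["ft_force"]);plan(e,[P2W(P,[-.084,.1172,.148])])
E
```

```text
time: 27.5
ee_pos: [0.4371, 0.0908, 0.2503]
tool_rot: [0.127, -0.695, 0.128, 0.696]
ft_force: [-0.6, 0.3, 0.2]
width: 0.0001
time: 28.3
ee_pos: [0.4215, 0.1013, 0.153]
tool_rot: [-0.127, 0.697, -0.126, -0.695]
ft_force: [-0.4, 0.0, -0.1]
width: 0.0004
[0.42151959 0.1012751  0.1529864 ] [-0.08256575  0.10297406  0.1529864 ] [-0.40091714  0.03137045 -0.06685591]
[0.4081 0.1061 0.148 ] r0.422 d [-0.54  0.19 -0.2 ] rows 1 each [-0.54  0.19 -0.2 ]
```

```bash
python3 -m inch '[{"xyz":[-0.18,0.08,-0.08],"spin":0},{"xyz":[-0.18,0.08,-0.08],"spin":0},{"xyz":[-0.16,0.06,0],"spin":0},{"xyz":[0,0,0],"spin":0},{"xyz":[0,0,0],"spin":0}]'
python3 - <<'E'
from h import *
o=get_obs();print(W2P(o["ee_pos"]),o["ft_force"])
E
python3 -m inch '[{"xyz":[0.52,-0.22,0],"spin":0},{"xyz":[0,0,1],"spin":0},{"xyz":[0,0,1],"spin":0},{"xyz":[0,0,1],"spin":0},{"xyz":[0,0,1],"spin":0},{"xyz":[0,0,0.16],"spin":0}]'
python3 -m inch '[{"xyz":[-0.45,0.68,0],"spin":0},{"xyz":[-0.45,0.68,0],"spin":0},{"xyz":[-0.45,0.68,0],"spin":0},{"xyz":[-0.45,0.66,0],"spin":0},{"xyz":[0,0,0],"spin":0},{"xyz":[0,0,0],"spin":0}]'
python3 - <<'E'
from h import *
o=get_obs();a=capture("wrist");cv2.imwrite("pics/w8raw.png",a);print(o["ee_pos"])
print(knobpix(a));o7=dict(o)
for th in(-.15,0,.15): print(th,wproj(o,P2W(P,knob(th,.056))))
# hub check: rim of inner plate / hub by template shift between w7 and w8
b=cv2.imread("pics/w7raw.png")
t=b[60:140,190:290];r=cv2.matchTemplate(a[20:200,150:340],t,cv2.TM_CCOEFF_NORMED);print("shift of wheel region",np.array(cv2.minMaxLoc(r)[3])+(150-190,20-60),r.max())
hsv=cv2.cvtColor(a,cv2.COLOR_BGR2HSV)
for n,m in(("red",((hsv[...,0]<6)|(hsv[...,0]>172))&(hsv[...,1]>150)),("blue",(abs(hsv[...,0].astype(int)-112)<10)&(hsv[...,1]>120))):
    m=m.copy();m[:,:320]=0;m[:,400:]=0;m[230:]=0;m[:100]=0
    ys,xs=np.nonzero(m);print(n,len(xs),xs.mean() if len(xs) else 0,ys.mean() if len(ys) else 0)
E
```

```text
time: 28.8
ee_pos: [0.4077, 0.1065, 0.1477]
tool_rot: [-0.127, 0.696, -0.127, -0.696]
ft_force: [1.4, -0.3, 0.9]
width: 0.0005
[-0.08381729  0.11764505  0.14769568] [ 1.42789207 -0.2908217   0.93258763]
time: 29.4
ee_pos: [0.4231, 0.1008, 0.2544]
tool_rot: [-0.127, 0.697, -0.126, -0.694]
ft_force: [0.6, 0.1, 0.6]
width: 0.0005
time: 30.0
ee_pos: [0.3756, 0.168, 0.2504]
tool_rot: [0.126, -0.695, 0.127, 0.696]
ft_force: [0.2, -0.5, -0.4]
width: 0.0004
[0.37557379 0.16804254 0.25037001]
(array([ 318,  150,   60,   45, 1825], dtype=int32), ((346.4499816894531, 172.65000915527344), (62.61309051513672, 35.10127639770508), 18.43494987487793), (np.float64(370.5070921985816), np.float64(178.25177304964538)))
-0.15 (np.float64(369.14912774504575), np.float64(165.2650938584871))
0 (np.float64(367.31388139265084), np.float64(180.64089935290568))
0.15 (np.float64(363.98199788815936), np.float64(195.71726132933026))
shift of wheel region [5 4] 0.91589016
red 114 345.719298245614 154.7280701754386
blue 94 340.6276595744681 145.2127659574468
```

```bash
python3 -m inch '[{"xyz":[0,-0.3,0.8],"spin":0},{"xyz":[0.1,-0.9,0.8],"spin":0},{"xyz":[0.1,-1,0.4],"spin":0},{"xyz":[0.1,-1,0],"spin":0},{"xyz":[0.1,-1,0],"spin":0},{"xyz":[0.1,-1,0],"spin":0},{"xyz":[0.1,-1,0],"spin":0},{"xyz":[0.1,-1,0],"spin":0}]'
python3 -m inch '[{"xyz":[0.1,-1,0],"spin":0},{"xyz":[0.1,-1,0],"spin":0},{"xyz":[0.1,-1,0],"spin":0},{"xyz":[0.1,-1,0],"spin":0},{"xyz":[0.1,-1,0],"spin":0},{"xyz":[0,0,0],"spin":0}]'
python3 - <<'E'
from h import *
np.set_printoptions(precision=4,suppress=True)
angle2()
for c in("top","scene"):
    a=capture(c);cv2.imwrite(f"pics/{c}9.png",a);b=cv2.imread(f"pics/{c}0.png")
    for r in cut_out("alu_box",c)[:4]:
        ys,xs=np.nonzero(r["region"]);print(c,round(r["p"],2),np.round(r["extent"]),W2P(onz(c,xs.mean(),ys.mean(),.075)))
    # knob end in top: dark pixels near predicted knob for several th
    k=[proj(c,P2W(P,knob(t,.05))) for t in(-.2,0,.2)];print(np.array(k))
    for im in(b,a):
        u,v=map(int,k[1]);s=im[v-14:v+15,u-14:u+15];m=(s.max(2)<32);ys,xs=np.nonzero(m);print("dark",len(xs),xs.mean()+u-14 if len(xs) else 0,ys.mean()+v-14 if len(xs) else 0)
        hs=cv2.cvtColor(s,cv2.COLOR_BGR2HSV);m=((hs[...,0]<6)|(hs[...,0]>172))&(hs[...,1]>130);ys,xs=np.nonzero(m);print("red",len(xs),xs.mean()+u-14 if len(xs) else 0,ys.mean()+v-14 if len(xs) else 0)
E
```

```text
time: 30.85
ee_pos: [0.3934, -0.0137, 0.3012]
tool_rot: [0.127, -0.696, 0.127, 0.696]
ft_force: [0.3, 0.5, -0.1]
width: 0.0007
time: 31.45
ee_pos: [0.4057, -0.1398, 0.3011]
tool_rot: [0.128, -0.695, 0.129, 0.696]
ft_force: [-0.7, 0.8, -0.7]
width: 0.0005
scene (np.float64(-0.23483860244320726), 176) -0.0029 6.283185307179586
top (np.float64(-0.23008098897298793), 54) 0.0006 6.13859151254689
top 0.91 [295. 198. 342. 230.] [-0.2178 -0.1233  0.075 ]
top 0.88 [251. 154. 280. 189.] [-0.0046 -0.1682  0.075 ]
top 0.74 [186. 220. 246. 276.] [0.0074 0.1353 0.075 ]
[[243.8444 258.1298]
 [241.8721 262.4861]
 [239.1784 266.4334]]
dark 41 234.17073170731706 261.7317073170732
red 25 243.32 263.76
dark 60 239.0 261.03333333333336
red 4 245.5 265.5
scene 0.9 [153. 161. 183. 186.] [-0.5536 -0.2783  0.075 ]
scene 0.88 [215. 218. 264. 247.] [-0.1907 -0.1367  0.075 ]
scene 0.68 [234. 268. 273. 299.] [ 0.0113 -0.1747  0.075 ]
[[325.6573 210.2624]
 [329.3364 208.716 ]
 [333.3917 207.3531]]
dark 0 0 0
red 0 0 0
dark 0 0 0
red 0 0 0
```

```bash
python3 -c "from station import close_job;print(close_job())"
```

```text
the job is handed in; nothing more can be done
None
```

I put the small bare aluminium box flat in the orange tray and let go of it. I then turned the handwheel clockwise through one turn, pushing the knob in six stages, with the open front finger used under the light bar. The job was handed in at about 31.5 s with the arm clear of everything.

**Box:** the last overhead picture has it in the tray, back out at the loading place, within about 5 mm of the tray centre (checked by numbers, not viewed).

**Knob:**
- The wrist camera put it at −0.02 rad from the mark, and the final contact position put it at about 0.
- In the last overhead picture the knob covers most of the red mark.
- The tray positions came out between about 3 mm beyond fully out and 0.6 mm short of it. That check cannot resolve the angle this close to the mark.

**Checks that fell short:**
- I misplaced one wrist view, so it showed the gripper instead of the knob.
- One move call was refused because a number was out of range. I corrected it and sent it again.
- I had used all 12 picture views by then, so I did not look at the final knob position by eye; it rests on measurements only.
- I did not measure the other objects again at the end; no contact with them showed in the forces I read.

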